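# Drive the seized hinge pin out of the tray rack's empty clip

### The job

The hinge pin of the one empty clip on the chrome tray rack has seized. Take the drift punch out of the instrument block, feel for the bore with its tip, the punch in line with the leaning pin, and drive the pin right out through the underside so that the clip's sprung jaw comes free; then stand the punch back in its well in the block. Leave the trays in the other clips and everything else on the counter alone.

Things in the scene. Friction and masses are not known exactly. Their poses are not given: they have to be found in the camera images.
- rack: Fixed chrome wire rack, 378 mm along its y, 145 deep, 135 high; its plane of three rods slopes up at 35 degrees towards its +x. A drip tray (x -60 to 105 mm, y +-183 mm, rim 14 mm high, floor at 5 mm) lies under it. Origin: on the counter under the line of the clips; z up, y along the rods. Four clips sit some 84 mm apart along y; three hold trays, one is empty; which is where varies.
- bay: The empty clip's place on the rack: two pairs of rubber stop rings on the rods. Between them stands the clip (46 x 53 mm chrome foot plate, fixed jaw, swung-open sprung jaw on a round hinge barrel 24 mm across), up to 10 mm along y either way from midway: look or feel for it. Origin: on the barrel's axis if the clip were midway, 88 mm above the counter; axes as the rack's (z up, not sloped).
- bore_mid (a point): Where the centre of the hinge bore's upper mouth would lie with the clip midway (true mouth: up to 10 mm off along y), on the barrel's flat top face; axes as the bay's. The bore's axis leans 35 degrees from vertical, top towards -x: upwards it is (-0.574, 0, 0.819). Bore 9 mm wide, 22 mm long; the foot plate's top is 12 mm below the mouth.
- jaw (a joint): How far the empty clip's sprung jaw has sprung sideways (m): about 0 while the pin or the punch is in the bore, 0.009 once both are out. Pin: 8 mm shank 18 mm long, plain end 4 mm down in the mouth, 13 mm head under the barrel: it only goes downwards. 9 to 15 N hold it over its first 12 mm, then it falls into the drip tray; surely out with the punch tip 24 mm past the mouth.
- block: Aluminium instrument block 70 (x) x 104 (y) x 56 mm high, fixed; lab burs stand in its -y half up to 27 mm above its top, the well for the punch is in its +y half. Origin: centre of the underside.
- well (a point): Centre of the mouth of the punch's well on the block's top (56 mm above the counter): a round hole 15 mm across and 50 mm deep, flat bottom.
- punch: Steel drift punch, 112 mm long, 75 g, round: a flat-ended tip 6.5 mm across and 32 mm long, a 6 mm cone, then a body 12 mm in diameter with dark knurled bands and a blunt head. It stands tip down, loosely, in the well and leans up to 7 degrees; some 62 mm stand above the block. Origin: centre of the tip's end face; its z runs up along the punch.
- punch_tip (a point): Centre of the end face of the punch's tip (the origin of the punch).
- tray1: Pale blue plastic anterior tray in its spring clip, about 58 mm wide, 70 mm long with its handle and 18 mm deep, lying up the rack's slope. Origin: on the axis of its clip's hinge barrel, 88 mm above the counter; axes as the rack's.
- tray2: As tray1.
- tray3: As tray1.
- dish: Smoked glass dish, 88 mm across, 22 mm high, loose. Origin: centre of the underside.
- bowl: Silver-grey silicone mixing bowl, 128 mm across, 66 mm high, loose. Origin: centre of the underside.
- bite_fork: Stainless bite fork lying flat, 145 mm long, 5 mm thick: horseshoe towards its -x, stem along +x, loose. Origin: where stem and horseshoe meet, at its underside.
- mirror: Mouth mirror lying flat, 143 mm long along its x, 8 mm thick, loose. Origin: under the middle of its handle.
- spatula: Mixing spatula lying flat along its x, 180 mm long, loose.
- bottle: Amber glass bottle, 36 mm across, 75 mm high, loose. Origin: centre of the underside.
Not all that is in view belongs to the job. What is shaped like the block but orange is not meant.

How it is judged:
By the outcome, as a careful person would: the job done as asked, in the order asked, and still so for the second after the job is handed in, with the robot touching nothing.
It also fails if it takes over 72 s, if anything falls off the work surface, if the arm or the gripper's body presses on something with over 40 N, if the wrist force passes 120 N, or if a joint passes its speed limit or range.

### The arm

A 7-joint arm with a two-finger parallel gripper is mounted at the origin on the work surface. World frame = base frame: x ahead of the robot, y to its left, z up, the work surface at z = 0. Lengths are in m, angles in rad, forces in N, time in s.
With the tool pointing down it reaches from about 0.425 to 0.925 m from the base axis. Payload 6.8 kg.
Tool frame: the origin (TCP) lies on the centre line of the jaws, within the pads' length; the fingertips stand 19 mm ahead of it and the grasp point (between the pads) is the TCP; z points along the fingers, y is the line along which they close (so a half turn about z gives the same grasp; the last joint's range is limited). The gripper opens to 85 mm and grips with 20 to 120 N. Pads are 22 mm wide; open, the fingers measure 114 mm over their backs; the gripper's body (76 mm by 85 mm) begins 54 mm behind the grasp point. The pads swing forward as they close: fully open they stand 13 mm farther back than shut.
Start: joints at [-1.323, 0.477, 0.022, 1.555, -0.011, 1.109, -0.083], TCP at [0.235, 0.633, 0.223] pointing down, gripper open.
Joint ranges: [-2.96, 2.96], [-0.34, 2.1], [-1.41, 1.46], [0.24, 2.44], [-1.37, 4.51], [0.17, 1.92], [-2.96, 2.96]. Speed limits (rad/s): [2.39, 2.39, 3.14, 3.14, 3.14, 3.14, 3.14].

### API

Orientations are given as a rotation vector (axis times angle).
In Python, from bench import r gives the robot as it stands. The module is installed in compiled form; this text tells all that it offers.
- The arm moves only by the tool arm_command, never from a script. Its argument "rows" is a list of rows, each an object of numbers: "fingers": the opening, from -1 (shut) to 1 (fully open); "x", "y", "z": the shift along the tool's x, y, z in m; "ax", "ay", "az": the turn, a rotation vector about the tool's x, y, z in degrees. In form: [{"fingers": .., "x": .., "y": .., "z": .., "ax": .., "ay": .., "az": ..}, ...]. A call has 1 to 10 rows; each row shifts and turns the commanded pose from where the row before left it, along the tool's axes as they then stand; what a row does not reach is not made up. A row lasts 1/12 s, in which the tool goes at most 41.7 mm and 7.16 degrees, less where a joint would pass 70% of its speed; a pose out of reach is approached as far as the arm can. A call is refused whole if a number of a shift passes 0.0417 or a number of a turn 7.16, either way. A call with a gripper value outside its range is refused whole. The fingers move at their own pace and stop on an object; "grip_force" is the grip in N (left out, the last holds). Time passes only in rows, so rows that do not move let the fingers close. It gives the time, the measured TCP pose, the force, the opening and the grip force at its end, in the units of the state.
- r.get_obs(): the state, without advancing time (a new reading comes with each control period).
- r.grab_frame(name): name is "side" or "top" or "wrist"; returns a dict with "frame" (480x640x3 uint8, red, green, blue), "depth" (480x640 float32, m along the optical axis (not along the pixel's ray), 0 where there is no reading), "K" (3x3 intrinsics, pixels), "distortion" ([k1, k2, p1, p2, k3] as OpenCV has them; the pictures are not rectified), "world_from_camera" (4x4, takes a point from camera to world coordinates). Camera axes: x right, y down, z forward; pixel columns grow to the right and rows downward; lengths in m; the calibration is good to about 2 mm. A picture is of the moment at which its call begins.
- r.hand_in(): hands the job in; it is judged then, once.
The state is a dict: "clock": time; "joints": joint angles; "qvel": joint speeds; "tau": joint torques, N m; "tcp_pos": TCP position; "orientation": TCP orientation; "contact_force": force on the tool from outside, world axes, zero at the start; "moment": the same for the moment, N m; "grip_width": finger opening in m; "gripper_force": force on a finger pad.
Only numpy, scipy, OpenCV 4.12 (cv2) and the standard library are available. Lean on these libraries where they do the work, as an engineer would, in place of code of your own. Each camera call takes 0.05 s, during which the arm holds its last target. There are 200 camera calls.

## Working session

There is one attempt and no reset: what is moved stays moved. The work goes in short steps, Python scripts to look and compute and a tool call to move; the robot and the scene stay as the last step left them, time stands still between calls to the robot, and variables do not carry over. Pictures are saved under pics/ and viewed, at most 10 in all, crops included, and the job is handed in when it is done.

Besides the shell and the picture viewer there is one more tool, called after "Request:" as a command line: name --argument value ..., lists and objects as JSON in quotes. arm_command: Moves the arm, as the interface text tells. Its arguments: {"type":"object","properties":{"rows":{"type":"array"},"grip_force":{"type":"number"}},"required":["rows"]}

```bash
mkdir -p pics; cat > h.py <<'E'
import numpy as np, cv2
from bench import r
from scipy.spatial.transform import Rotation as R
def grab(n):
    f=r.grab_frame(n); np.savez(''+n+'.npz',**{k:np.array(v) for k,v in f.items()}); return f
def load(n): return dict(np.load(''+n+'.npz'))
def ray(f,u,v):
    p=cv2.undistortPoints(np.array([[[u,v]]],float),np.array(f['K']),np.array(f['distortion'])).ravel()
    T=np.array(f['world_from_camera']); return T[:3,3],T[:3,:3]@np.array([p[0],p[1],1])
def onz(f,u,v,z):
    o,d=ray(f,u,v); return o+d*(z-o[2])/d[2]
def dep(f,u,v):
    o,d=ray(f,u,v); return o+d*float(f['depth'][int(v),int(u)])
def proj(f,P):
    T=np.linalg.inv(np.array(f['world_from_camera'])); rv,_=cv2.Rodrigues(T[:3,:3])
    return cv2.projectPoints(np.array(P,float).reshape(-1,1,3),rv,T[:3,3],np.array(f['K']),np.array(f['distortion']))[0].reshape(-1,2)
def tri(f1,p1,f2,p2):
    o1,d1=ray(f1,*p1);o2,d2=ray(f2,*p2)
    d1/=np.linalg.norm(d1);d2/=np.linalg.norm(d2)
    s=np.linalg.lstsq(np.c_[d1,-d2],o2-o1,rcond=None)[0]
    a=o1+d1*s[0];b=o2+d2*s[1]; return (a+b)/2,np.linalg.norm(a-b)
def save(n,f,crop=None,k=1):
    im=np.array(f['frame'])[:,:,::-1]
    if crop: u0,v0,u1,v1=crop; im=im[v0:v1,u0:u1]
    cv2.imwrite('pics/'+n+'.png',cv2.resize(im,None,fx=k,fy=k,interpolation=cv2.INTER_CUBIC))
E
python3 - <<'E'
from h import *
np.set_printoptions(precision=4,suppress=True)
for n in('top','side'):
    f=grab(n); save(n,f); print(n,np.array(f['world_from_camera']))
print(r.get_obs())
E
```

```text
top [[-0.0273 -0.9967  0.0759  0.4247]
 [-0.9996  0.0278  0.0053 -0.1016]
 [-0.0074 -0.0758 -0.9971  1.1966]
 [ 0.      0.      0.      1.    ]]
side [[ 0.9371 -0.2607  0.232   0.0452]
 [-0.3489 -0.7104  0.6113 -1.2504]
 [ 0.0055 -0.6538 -0.7566  1.5276]
 [ 0.      0.      0.      1.    ]]
{'clock': 0.1, 'joints': array([-1.3231,  0.4777,  0.0223,  1.5563, -0.0115,  1.1093, -0.0831]), 'qvel': array([ 0.0001, -0.0025,  0.0002, -0.0019,  0.0003, -0.0006, -0.0007]), 'tau': array([  0.0041, -59.7764,   1.6133, -28.1956,   0.0127,   0.0051,
         0.    ]), 'tcp_pos': array([0.2349, 0.6322, 0.2224]), 'orientation': array([-0.5558, -3.0919,  0.0025]), 'contact_force': array([ 0.7526, -0.1558,  0.2521]), 'moment': array([-0.0056,  0.0024,  0.01  ]), 'gripper_force': 0.0, 'grip_width': 0.08540164612338219}
```

View pics/top.png

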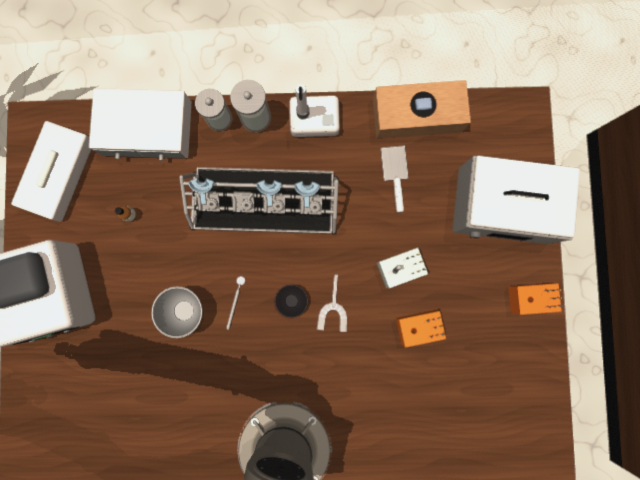

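View pics/side.png

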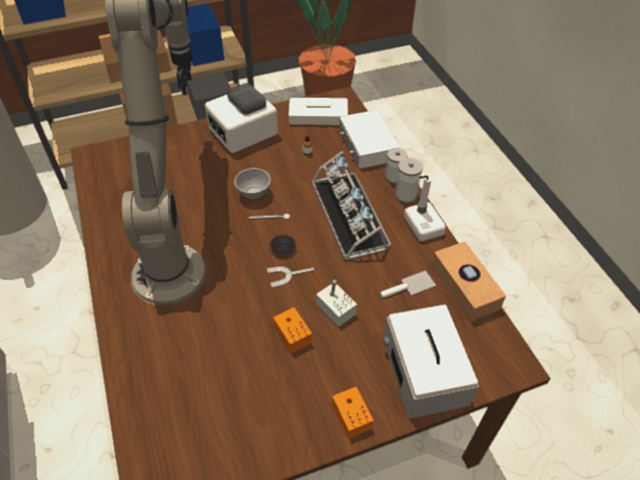

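Top view: candidates for the block are the aluminium block at (403,268), with the punch at about (397,268), and orange decoys at (422,329) and (537,299). I choose the grey one. The empty clip is the second from the left, at (243,202). The trayed clips are at 205, 270 and 307.

```bash
python3 - <<'E'
from h import *
np.set_printoptions(precision=4,suppress=True)
t=load('top');s=load('side')
print(proj(t,[[.235,.633,.222],[0,0,0]]),proj(s,[[.235,.633,.222]]))
a=cv2.resize(t['frame'][240:295,370:435],(780,660),interpolation=cv2.INTER_CUBIC)[:,:,::-1]
b=cv2.resize(s['frame'][270:330,305:370],(715,660),interpolation=cv2.INTER_CUBIC)[:,:,::-1]
cv2.imwrite('pics/blk.png',cv2.resize(np.hstack([a,b]),(800,353)))
a=cv2.resize(t['frame'][160:240,175:345],(800,376),interpolation=cv2.INTER_CUBIC)[:,:,::-1]
cv2.imwrite('pics/rack.png',a)
for u,v in[(180,178),(337,180),(333,232),(190,228)]: print(u,v,dep(t,u,v),onz(t,u,v,.0))
for u,v in[(403,250),(385,275),(400,278),(422,258)]: print(u,v,dep(t,u,v))
E
```

```text
[[-19.2654 379.8215]
 [284.9011 448.1248]] [[187.9913  91.6674]]
180 178 [0.6869 0.2309 0.1204] [0.7163 0.2682 0.    ]
337 180 [ 0.6697 -0.1503  0.1248] [ 0.6983 -0.156   0.    ]
333 232 [ 0.5565 -0.1406  0.0114] [ 0.5578 -0.141   0.    ]
190 228 [0.5788 0.2404 0.0044] [0.5794 0.2417 0.    ]
403 250 [ 0.5046 -0.3262 -0.0029]
385 275 [ 0.4388 -0.2674  0.0536]
400 278 [ 0.4302 -0.3054  0.0514]
422 258 [ 0.4819 -0.3761 -0.004 ]
```

View pics/blk.png

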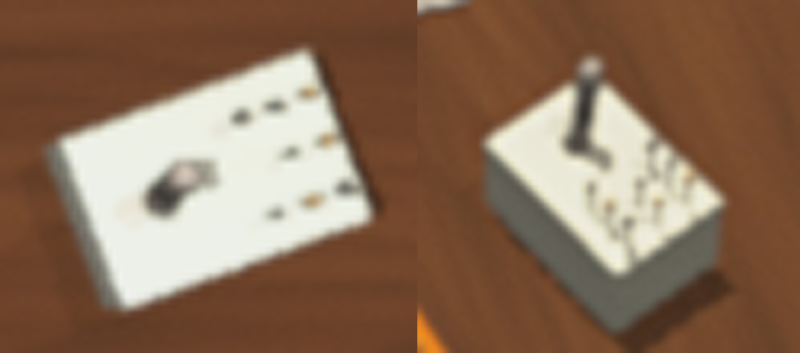

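View pics/rack.png

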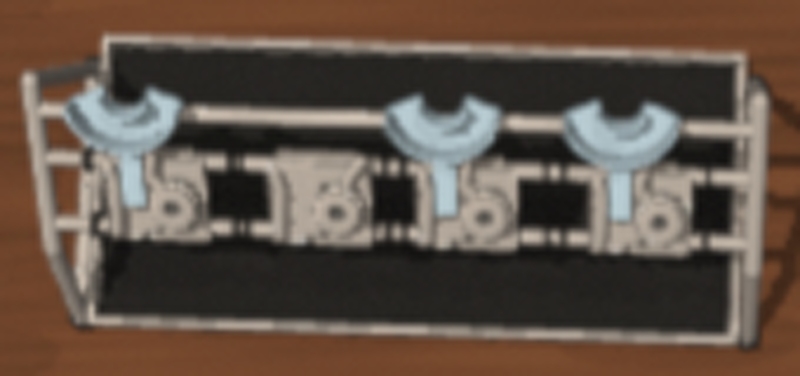

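The crops confirm a grey block with one dark punch leaning in its +y half and burs in the −y half. The empty clip has its barrel bore at crop (337,212), which is full-frame (246.6,205).

```bash
python3 - <<'E'
from h import *
np.set_printoptions(precision=4,suppress=True)
t=load('top');s=load('side')
c=[onz(t,*p,.014)[:2] for p in[(197.7,167.9),(333.3,171.7),(330.8,232.3),(194.1,228.5)]]
print(c); e=(c[0]+c[3]-c[1]-c[2])/2; print('rack yaw',np.degrees(np.arctan2(e[1],e[0]))-90,np.linalg.norm(e))
k=.535*12;g=lambda x,y:(370+x/k,240+y/k)
b=[onz(t,*g(*p),.056)[:2] for p in[(62,140),(310,48),(372,218),(120,310)]]
print(np.array(b),np.mean(b,0)); e=b[0]+b[3]-b[1]-b[2]; print('blk yaw',np.degrees(np.arctan2(e[1],e[0]))-90)
print('head',tri(t,(399.6,266.8),s,(334.4,281)),'base',tri(t,(394.9,271.2),s,(332.2,294.6)), onz(t,394.9,271.2,.056))
print('bore',onz(t,246.6,205.1,.09),dep(t,246,205))
o=r.get_obs();print(R.from_rotvec(o['orientation']).as_matrix())
f=grab('wrist');W=np.array(f['world_from_camera']);T=np.eye(4);T[:3,:3]=R.from_rotvec(o['orientation']).as_matrix();T[:3,3]=o['tcp_pos'];print(np.linalg.inv(T)@W,f['K'])
E
```

```text
[array([0.7389, 0.2162]), array([ 0.7178, -0.1462]), array([ 0.5556, -0.1347]), array([0.5759, 0.2268])]
rack yaw -3.274417969610951 0.3625329179442728
[[ 0.4724 -0.2549]
 [ 0.506  -0.3541]
 [ 0.4384 -0.3755]
 [ 0.4051 -0.2751]] [ 0.4555 -0.3149]
blk yaw 18.520437914886756
head (array([ 0.4574, -0.2941,  0.1175]), np.float64(0.0017109707902107)) base (array([ 0.4502, -0.2941,  0.0512]), np.float64(0.005162935586347612)) [ 0.4476 -0.2924  0.056 ]
bore [0.621  0.0745 0.09  ] [0.6203 0.0751 0.0956]
[[-0.9374  0.3483 -0.0004]
 [ 0.3483  0.9374 -0.0015]
 [-0.0001 -0.0016 -1.    ]]
[[-0.0006 -0.9558 -0.294   0.0743]
 [ 1.     -0.0006 -0.0001 -0.0002]
 [-0.0001 -0.294   0.9558 -0.1499]
 [ 0.      0.      0.      1.    ]] [[330.496    0.     323.2878]
 [  0.     330.496  233.5545]
 [  0.       0.       1.    ]]
```

Request:
arm_command --rows '[{"fingers": 1, "x": -0.03, "y": -0.021, "z": -0.016}, {"x": -0.03, "y": -0.021, "z": -0.016}, {"x": -0.03, "y": -0.021, "z": -0.016}, {"x": -0.03, "y": -0.021, "z": -0.016}, {"x": -0.03, "y": -0.021, "z": -0.016}, {"x": -0.03, "y": -0.025}, {"x": -0.03, "y": -0.025}, {"x": -0.03, "y": -0.025}, {"x": -0.03, "y": -0.025}, {"x": -0.03, "y": -0.025}]'

```text
validation failed for argument at $.ro...
```

Request:
arm_command --rows '[{"x": -0.0137, "y": -0.037}, {"x": -0.0137, "y": -0.037}, {"x": -0.0137, "y": -0.037}, {"x": -0.0137, "y": -0.037}, {"x": -0.0137, "y": -0.037}, {"x": -0.0137, "y": -0.037}, {"x": -0.0137, "y": -0.037}, {"x": -0.0137, "y": -0.037}, {"x": -0.0137, "y": -0.037}, {"x": -0.0137, "y": -0.037}]'

```text
validation failed for argument at $.ro...
```

Request:
arm_command --rows '[{"az": 6.4}, {"az": 6.4}, {"az": 6.4}, {"az": 6.4}, {"az": 6.4}, {"az": 6.4}, {"az": 6.4}, {"az": 6.4}]'

```text
validation failed for argument at $.ro...
```

```bash
cat >> h.py <<'E'
np.set_printoptions(precision=4,suppress=True)
def delta(pos,M):
    o=r.get_obs();A=R.from_rotvec(o['orientation']).as_matrix()
    print('tcp',o['tcp_pos'],'joints',o['joints'],'F',o['contact_force'],'w',o['grip_width'],'t',o['clock'])
    d=A.T@(np.array(pos)-o['tcp_pos']);w=np.degrees(R.from_matrix(A.T@M).as_rotvec())
    print('shift',d,'turn',w,'rows>=',np.linalg.norm(d)/.0417,np.linalg.norm(w)/7.16); return d,w
def frame(z,y):
    z=z/np.linalg.norm(z);y=y-z*(z@y);y/=np.linalg.norm(y);return np.c_[np.cross(y,z),y,z]
E
python3 - <<'E'
from h import *
a=np.radians(18.5)
delta([.452,-.293,.22],frame(np.array([0,0,-1.]),np.array([np.cos(a),np.sin(a),0])))
E
```

```text
tcp [0.235  0.6323 0.2226] joints [-1.3231  0.4776  0.0223  1.5562 -0.0115  1.1093 -0.0831] F [ 0.0428  0.381  -1.0385] w 0.08534463084754633 t 0.15
shift [-0.5257 -0.7918  0.0037] turn [-0.0698  0.038  51.1164] rows>= 22.792001890499822 7.139175956093196
```

Request:
arm_command --rows '[{"fingers": 1, "x": -0.03, "y": -0.021, "z": -0.016, "ax": 0, "ay": 0, "az": 0}, {"fingers": 1, "x": -0.03, "y": -0.021, "z": -0.016, "ax": 0, "ay": 0, "az": 0}, {"fingers": 1, "x": -0.03, "y": -0.021, "z": -0.016, "ax": 0, "ay": 0, "az": 0}, {"fingers": 1, "x": -0.03, "y": -0.021, "z": -0.016, "ax": 0, "ay": 0, "az": 0}, {"fingers": 1, "x": -0.03, "y": -0.021, "z": -0.016, "ax": 0, "ay": 0, "az": 0}, {"fingers": 1, "x": -0.03, "y": -0.025, "z": 0, "ax": 0, "ay": 0, "az": 0}, {"fingers": 1, "x": -0.03, "y": -0.025, "z": 0, "ax": 0, "ay": 0, "az": 0}, {"fingers": 1, "x": -0.03, "y": -0.025, "z": 0, "ax": 0, "ay": 0, "az": 0}, {"fingers": 1, "x": -0.03, "y": -0.025, "z": 0, "ax": 0, "ay": 0, "az": 0}, {"fingers": 1, "x": -0.03, "y": -0.025, "z": 0, "ax": 0, "ay": 0, "az": 0}]'

```text
clock: 0.98
tcp_pos: [0.4367, 0.3107, 0.3033]
orientation: [-0.556, -3.092, -0.0]
contact_force: [0.5, -0.6, -0.3]
grip_width: 0.0852
gripper_force: 0.0
```

Request:
arm_command --rows '[{"fingers": 1, "x": -0.015, "y": -0.0375, "z": 0, "ax": 0, "ay": 0, "az": 0}, {"fingers": 1, "x": -0.015, "y": -0.0375, "z": 0, "ax": 0, "ay": 0, "az": 0}, {"fingers": 1, "x": -0.015, "y": -0.0375, "z": 0, "ax": 0, "ay": 0, "az": 0}, {"fingers": 1, "x": -0.015, "y": -0.0375, "z": 0, "ax": 0, "ay": 0, "az": 0}, {"fingers": 1, "x": -0.015, "y": -0.0375, "z": 0, "ax": 0, "ay": 0, "az": 0}, {"fingers": 1, "x": -0.015, "y": -0.0375, "z": 0, "ax": 0, "ay": 0, "az": 0}, {"fingers": 1, "x": -0.015, "y": -0.0375, "z": 0, "ax": 0, "ay": 0, "az": 0}, {"fingers": 1, "x": -0.015, "y": -0.0375, "z": 0, "ax": 0, "ay": 0, "az": 0}, {"fingers": 1, "x": -0.015, "y": -0.0375, "z": 0, "ax": 0, "ay": 0, "az": 0}, {"fingers": 1, "x": -0.015, "y": -0.0375, "z": 0, "ax": 0, "ay": 0, "az": 0}]'

```text
clock: 1.82
tcp_pos: [0.4455, -0.0931, 0.3034]
orientation: [0.556, 3.092, 0.001]
contact_force: [0.9, 0.5, -0.0]
grip_width: 0.0854
gripper_force: 0.0
```

Request:
arm_command --rows '[{"fingers": 1, "x": -0.015, "y": -0.0375, "z": 0, "ax": 0, "ay": 0, "az": 0}, {"fingers": 1, "x": -0.015, "y": -0.0375, "z": 0, "ax": 0, "ay": 0, "az": 0}, {"fingers": 1, "x": -0.015, "y": -0.0375, "z": 0, "ax": 0, "ay": 0, "az": 6.4}, {"fingers": 1, "x": 0, "y": 0, "z": 0.012, "ax": 0, "ay": 0, "az": 6.4}, {"fingers": 1, "x": 0, "y": 0, "z": 0.012, "ax": 0, "ay": 0, "az": 6.4}, {"fingers": 1, "x": 0, "y": 0, "z": 0.012, "ax": 0, "ay": 0, "az": 6.4}, {"fingers": 1, "x": 0, "y": 0, "z": 0.012, "ax": 0, "ay": 0, "az": 6.4}, {"fingers": 1, "x": 0, "y": 0, "z": 0.012, "ax": 0, "ay": 0, "az": 6.4}, {"fingers": 1, "x": 0, "y": 0, "z": 0.012, "ax": 0, "ay": 0, "az": 6.4}, {"fingers": 1, "x": 0, "y": 0, "z": 0.012, "ax": 0, "ay": 0, "az": 6.4}]'

```text
clock: 2.65
tcp_pos: [0.449, -0.2122, 0.2186]
orientation: [-1.844, -2.543, -0.0]
contact_force: [0.8, -0.3, 0.0]
grip_width: 0.0851
gripper_force: 0.0
```

```bash
python3 - <<'E'
from h import *
a=np.radians(18.5)
delta([.452,-.293,.2],frame(np.array([0,0,-1.]),np.array([np.cos(a),np.sin(a),0])))
f=grab('wrist'); save('w1',f)
E
```

```text
tcp [ 0.449  -0.2122  0.2186] joints [-0.3433  0.2248  0.7729  2.0161 -0.1898  0.9719  0.8406] F [ 0.7541 -0.3054  0.0151] w 0.08507259606260752 t 2.65
shift [-0.0778 -0.0222  0.0186] turn [-0.0038 -0.0123 -0.405 ] rows>= 1.9906259625537672 0.05659727182298332
```

View pics/w1.png

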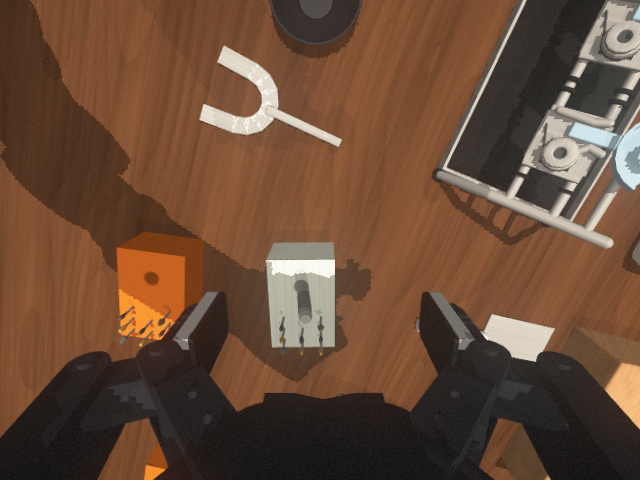

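The wrist view shows the grey block with the punch: head near (305,317) and well near (300,285). The burs are behind it and an orange decoy is at (150,280).

Request:
arm_command --rows '[{"fingers": 1, "x": -0.035, "y": -0.012, "z": 0.005, "ax": 0, "ay": 0, "az": 0}, {"fingers": 1, "x": -0.04, "y": -0.01, "z": 0.005, "ax": 0, "ay": 0, "az": 0}, {"fingers": 1, "x": 0, "y": 0, "z": 0, "ax": 0, "ay": 0, "az": 0}]'

```text
clock: 2.95
tcp_pos: [0.4503, -0.298, 0.2095]
orientation: [1.842, 2.541, -0.007]
contact_force: [-1.0, -0.2, -0.2]
grip_width: 0.085
gripper_force: 0.0
```

```bash
python3 - <<'E'
from h import *
f0=load('wrist'); np.savez('w1.npz',**f0)
print('base',onz(f0,300,285,.056),'head',onz(f0,305,317,.117))
f=grab('wrist'); p=proj(f,[.45,-.293,.08])[0].astype(int); print(p)
u0=max(0,p[0]-90);v0=max(0,p[1]-90);print(u0,v0)
save('w2',f,(u0,v0,u0+180,min(480,v0+180)),3.3)
o=r.get_obs();print(o['tcp_pos'],o['orientation'])
E
```

```text
base [ 0.4503 -0.2934  0.056 ] head [ 0.4586 -0.2915  0.117 ]
[324 214]
234 124
[ 0.4505 -0.2949  0.2094] [ 1.8425  2.5436 -0.0045]
```

View pics/w2.png

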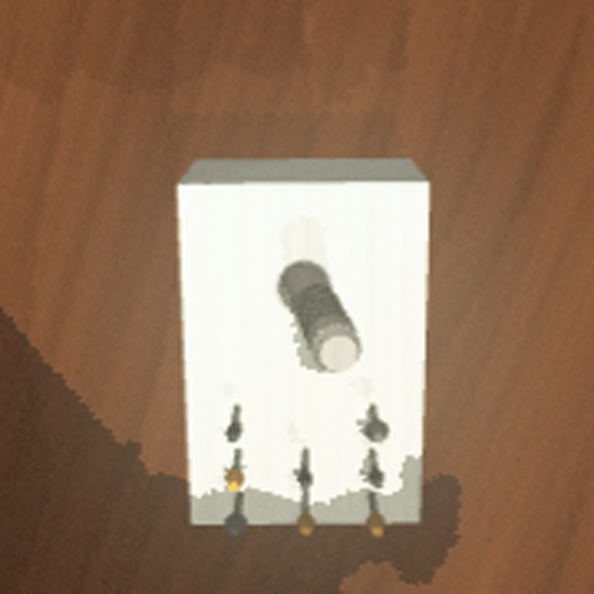

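Here the head centre is at about pixel (336.4,230.7), the punch enters the well at about (326,210), and the nearest burs are 25 mm behind.

```bash
python3 - <<'E'
from h import *
f=load('wrist');g=lambda x,y:(234+x/3.3,124+y/3.3)
b=np.array([onz(f,*g(*p),.056) for p in[(181,183),(430,182),(420,523),(190,524)]]);print(b,b.mean(0))
e=b[0]+b[1]-b[2]-b[3];print('yaw',np.degrees(np.arctan2(e[1],e[0]))-90)
base=onz(f,*g(304,285),.056);head=onz(f,*g(338,352),.117)
print('dep',dep(f,*g(338,352)),'base',base,'head',head)
ax=head-base;ax/=np.linalg.norm(ax);print('axis',ax,np.degrees(np.arccos(ax[2])))
t=np.array([.45,-.293]);
a=np.radians(18.5);M=frame(-ax,np.array([np.cos(a),np.sin(a),0]))
P=base+ax*.030; print('grasp',P)
delta(P-M[:,2]*.06*-1*-1,M); delta(P,M)
E
```

```text
[[ 0.4104 -0.2772  0.056 ]
 [ 0.4759 -0.2554  0.056 ]
 [ 0.5089 -0.3539  0.056 ]
 [ 0.4422 -0.3761  0.056 ]] [ 0.4593 -0.3157  0.056 ]
yaw 18.174105908851814
dep [ 0.4595 -0.2931  0.1171] base [ 0.4519 -0.2941  0.056 ] head [ 0.4595 -0.2931  0.117 ]
axis [0.1238 0.0161 0.9922] 7.171599259301503
grasp [ 0.4556 -0.2936  0.0858]
tcp [ 0.4505 -0.2949  0.2094] joints [-0.1615  0.3318  0.7774  1.9362 -0.2748  0.9817  1.0601] F [-0.3086  0.7899 -0.0275] w 0.08552412696214723 t 3.0
shift [-0.0016  0.0126  0.0641] turn [ 6.9328  1.4969 -0.4316] rows>= 1.5665501872631864 0.9924167111081023
tcp [ 0.4505 -0.2949  0.2094] joints [-0.1615  0.3318  0.7774  1.9362 -0.2748  0.9817  1.0601] F [-0.3086  0.7899 -0.0275] w 0.08552412696214723 t 3.0
shift [-0.0001  0.0054  0.1236] turn [ 6.9328  1.4969 -0.4316] rows>= 2.96708269435706 0.9924167111081023
```

Request:
arm_command --rows '[{"fingers": 1, "x": 0, "y": 0.006, "z": 0.032, "ax": 3.5, "ay": 0.75, "az": 0}, {"fingers": 1, "x": -0.001, "y": 0.006, "z": 0.03, "ax": 3.4, "ay": 0.75, "az": -0.4}, {"fingers": 1, "x": 0, "y": 0, "z": 0, "ax": 0, "ay": 0, "az": 0}]'

```text
clock: 3.25
tcp_pos: [0.4623, -0.2833, 0.1408]
orientation: [-1.756, -2.476, 0.132]
contact_force: [0.2, 1.9, -0.8]
grip_width: 0.0856
gripper_force: 0.0
```

```bash
cat > g.py <<'E'
from h import *
a=np.radians(18.5);ax=np.array([.1238,.0161,.9922]);M=frame(-ax,np.array([np.cos(a),np.sin(a),0]));base=np.array([.4519,-.2941,.056])
E
python3 - <<'E'
from g import *
delta(base+ax*.030,M)
f=grab('wrist');save('w3',f,(240,180,420,330),4)
print(proj(f,[base,base+ax*.0615,base+ax*.03]))
E
```

```text
tcp [ 0.4623 -0.2833  0.1408] joints [-0.1473  0.5077  0.7274  1.9061 -0.3047  0.9783  1.0576] F [ 0.2121  1.9123 -0.8191] w 0.08564443157103804 t 3.25
shift [-0.0094 -0.0025  0.0556] turn [-0.4479 -0.444   0.7448] rows>= 1.3527125553603028 0.13630545858176116
[[319.7104 248.2946]
 [317.7229 283.3212]
 [318.8725 263.0564]]
```

View pics/w3.png

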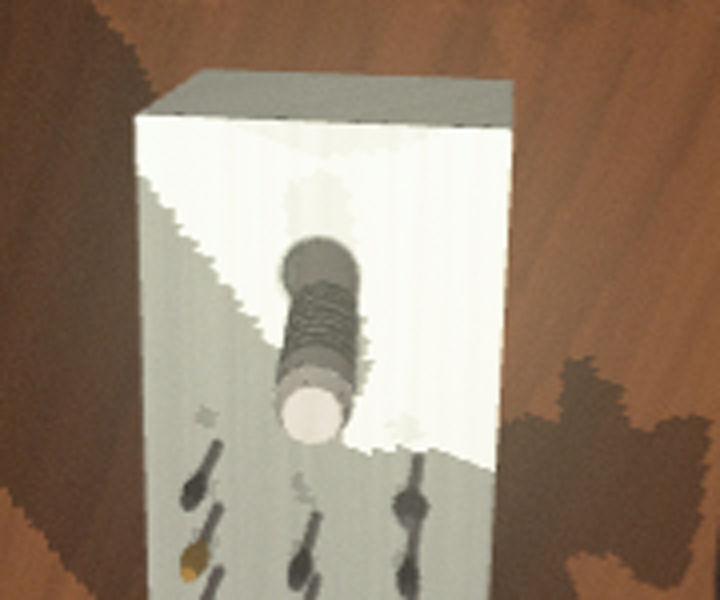

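The head is at (318.2,283.7), which matches the prediction (317.7,283.3), and the well entry also matches. I'll correct laterally and descend.

Request:
arm_command --rows '[{"fingers": 1, "x": -0.0095, "y": -0.0025, "z": 0, "ax": -0.45, "ay": -0.45, "az": 0.7}, {"fingers": 1, "x": 0, "y": 0, "z": 0, "ax": 0, "ay": 0, "az": 0}, {"fingers": 1, "x": 0, "y": 0, "z": 0, "ax": 0, "ay": 0, "az": 0}]'

```text
clock: 3.55
tcp_pos: [0.4623, -0.2993, 0.1495]
orientation: [-1.801, -2.478, 0.121]
contact_force: [-0.8, 1.1, 0.0]
grip_width: 0.0854
gripper_force: 0.0
```

```bash
python3 -c "
from g import *
delta(base+ax*.030,M)"
```

```text
tcp [ 0.4623 -0.2993  0.1495] joints [-0.1312  0.4948  0.7408  1.9012 -0.308   0.9692  1.0628] F [-0.7786  1.078   0.02  ] w 0.08536259670582962 t 3.55
shift [0.0065 0.0024 0.0639] turn [ 0.8174  0.4495 -0.6239] rows>= 1.5416475951442756 0.1567351878986814
```

Request:
arm_command --rows '[{"fingers": 1, "x": 0, "y": 0, "z": 0, "ax": 0, "ay": 0, "az": 0}, {"fingers": 1, "x": 0, "y": 0, "z": 0, "ax": 0, "ay": 0, "az": 0}, {"fingers": 1, "x": 0, "y": 0, "z": 0, "ax": 0, "ay": 0, "az": 0}, {"fingers": 1, "x": 0, "y": 0, "z": 0, "ax": 0, "ay": 0, "az": 0}]'

```text
clock: 3.88
tcp_pos: [0.4627, -0.2974, 0.1475]
orientation: [-1.795, -2.478, 0.123]
contact_force: [0.6, 0.3, -0.1]
grip_width: 0.0853
gripper_force: 0.0
```

```bash
python3 -c "
from g import *
delta(base+ax*.030,M)"
```

```text
tcp [ 0.4627 -0.2974  0.1475] joints [-0.1321  0.4982  0.7379  1.9015 -0.3085  0.9692  1.0625] F [ 0.6103  0.2709 -0.0596] w 0.08526159644140535 t 3.8833
shift [0.0047 0.0014 0.0621] turn [ 0.6482  0.3389 -0.4521] rows>= 1.4927326575151898 0.12009165072133539
```

Request:
arm_command --rows '[{"fingers": 1, "x": 0.0045, "y": 0.0015, "z": 0.01, "ax": 0.6, "ay": 0.3, "az": -0.4}, {"fingers": 1, "x": 0, "y": 0, "z": 0.01, "ax": 0, "ay": 0, "az": 0}, {"fingers": 1, "x": 0, "y": 0, "z": 0.01, "ax": 0, "ay": 0, "az": 0}, {"fingers": 1, "x": 0, "y": 0, "z": 0.01, "ax": 0, "ay": 0, "az": 0}, {"fingers": 1, "x": 0, "y": 0, "z": 0, "ax": 0, "ay": 0, "az": 0}, {"fingers": 1, "x": 0, "y": 0, "z": 0, "ax": 0, "ay": 0, "az": 0}, {"fingers": 1, "x": 0, "y": 0, "z": 0, "ax": 0, "ay": 0, "az": 0}, {"fingers": 1, "x": 0, "y": 0, "z": 0, "ax": 0, "ay": 0, "az": 0}]'

```text
clock: 4.55
tcp_pos: [0.458, -0.2938, 0.1076]
orientation: [-1.781, -2.474, 0.131]
contact_force: [0.5, -0.0, -1.2]
grip_width: 0.0852
gripper_force: 0.0
```

```bash
python3 -c "
from g import *
delta(base+ax*.030,M)"
```

```text
tcp [ 0.458  -0.2938  0.1076] joints [-0.1078  0.5507  0.7027  1.934  -0.3438  0.9014  1.0898] F [ 0.4714 -0.0264 -1.1921] w 0.08520095771416526 t 4.55
shift [0.0004 0.0005 0.0219] turn [ 0.0154  0.0618 -0.0835] rows>= 0.5258912832813463 0.014669887985674757
```

Request:
arm_command --rows '[{"fingers": 1, "x": 0, "y": 0, "z": 0.011, "ax": 0, "ay": 0, "az": 0}, {"fingers": 1, "x": 0, "y": 0, "z": 0.011, "ax": 0, "ay": 0, "az": 0}, {"fingers": 1, "x": 0, "y": 0, "z": 0, "ax": 0, "ay": 0, "az": 0}, {"fingers": 1, "x": 0, "y": 0, "z": 0, "ax": 0, "ay": 0, "az": 0}, {"fingers": 1, "x": 0, "y": 0, "z": 0, "ax": 0, "ay": 0, "az": 0}]'

```text
clock: 4.97
tcp_pos: [0.4548, -0.2939, 0.0852]
orientation: [-1.78, -2.473, 0.132]
contact_force: [-0.4, 0.9, 0.1]
grip_width: 0.0852
gripper_force: 0.0
```

Request:
arm_command --rows '[{"fingers": -1, "x": 0, "y": 0, "z": 0, "ax": 0, "ay": 0, "az": 0}, {"fingers": -1, "x": 0, "y": 0, "z": 0, "ax": 0, "ay": 0, "az": 0}, {"fingers": -1, "x": 0, "y": 0, "z": 0, "ax": 0, "ay": 0, "az": 0}, {"fingers": -1, "x": 0, "y": 0, "z": 0, "ax": 0, "ay": 0, "az": 0}, {"fingers": -1, "x": 0, "y": 0, "z": 0, "ax": 0, "ay": 0, "az": 0}, {"fingers": -1, "x": 0, "y": 0, "z": 0, "ax": 0, "ay": 0, "az": 0}, {"fingers": -1, "x": 0, "y": 0, "z": 0, "ax": 0, "ay": 0, "az": 0}, {"fingers": -1, "x": 0, "y": 0, "z": 0, "ax": 0, "ay": 0, "az": 0}, {"fingers": -1, "x": 0, "y": 0, "z": 0, "ax": 0, "ay": 0, "az": 0}, {"fingers": -1, "x": 0, "y": 0, "z": 0, "ax": 0, "ay": 0, "az": 0}]' --grip_force 80

```text
clock: 5.8
tcp_pos: [0.4552, -0.2939, 0.0855]
orientation: [-1.78, -2.474, 0.131]
contact_force: [0.2, 0.2, 2.6]
grip_width: 0.0089
gripper_force: 78.1
```

```bash
python3 -c "
from g import *
delta(base+ax*.030,M);print(r.get_obs()['gripper_force'])"
```

```text
tcp [ 0.4552 -0.2939  0.0855] joints [-0.0889  0.5791  0.6807  1.9514 -0.3672  0.8583  1.1085] F [0.1702 0.2112 2.5648] w 0.008949977682308709 t 5.8
shift [ 0.0001  0.0005 -0.0003] turn [ 0.0071  0.0443 -0.0623] rows>= 0.013514137342339942 0.010721763407312148
78.13608527183533
```

Request:
arm_command --rows '[{"fingers": -1, "x": 0, "y": 0, "z": -0.008, "ax": 0, "ay": 0, "az": 0}, {"fingers": -1, "x": 0, "y": 0, "z": -0.015, "ax": 0, "ay": 0, "az": 0}, {"fingers": -1, "x": 0, "y": 0, "z": -0.02, "ax": 0, "ay": 0, "az": 0}, {"fingers": -1, "x": 0, "y": 0, "z": -0.02, "ax": 0, "ay": 0, "az": 0}, {"fingers": -1, "x": 0, "y": 0, "z": -0.02, "ax": 0, "ay": 0, "az": 0}, {"fingers": -1, "x": 0, "y": 0, "z": -0.02, "ax": 0, "ay": 0, "az": 0}, {"fingers": -1, "x": 0, "y": 0, "z": -0.015, "ax": 0, "ay": 0, "az": 0}, {"fingers": -1, "x": 0, "y": 0, "z": 0, "ax": 0, "ay": 0, "az": 0}, {"fingers": -1, "x": 0, "y": 0, "z": 0, "ax": 0, "ay": 0, "az": 0}, {"fingers": -1, "x": 0, "y": 0, "z": 0, "ax": 0, "ay": 0, "az": 0}]'

```text
clock: 6.63
tcp_pos: [0.4689, -0.2914, 0.2017]
orientation: [-1.779, -2.473, 0.131]
contact_force: [0.1, 0.3, -1.1]
grip_width: 0.009
gripper_force: 78.3
```

```bash
python3 - <<'E'
from g import *
f=grab('wrist');o=r.get_obs();A=R.from_rotvec(o['orientation']).as_matrix()
print(o['tcp_pos'],o['grip_width'])
P=[o['tcp_pos']+A[:,2]*d for d in(0,.02,.04,.08)];print(proj(f,P))
save('w4',f,(220,120,420,320),3)
E
```

```text
[ 0.4687 -0.2914  0.2014] 0.008584105516473433
[[322.0342 287.1851]
 [322.1636 271.1142]
 [322.269  258.0467]
 [322.4299 238.0935]]
```

View pics/w4.png

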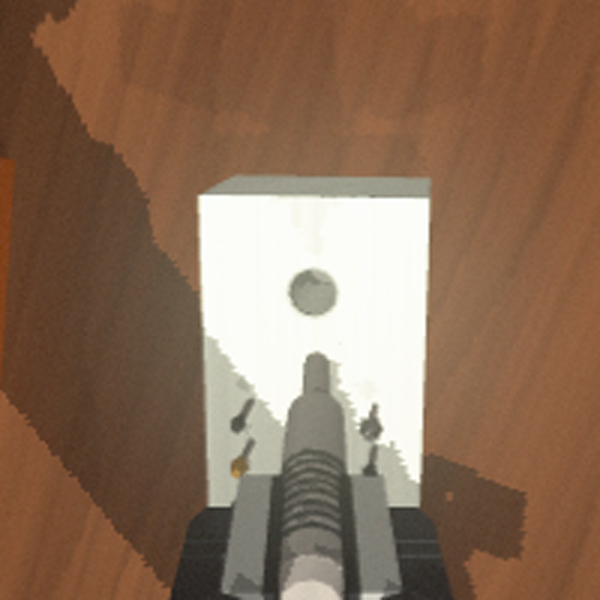

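The punch is held straight, with the tip at (325.3,238.3), 3 px right of the predicted line. The pads are centred at the same column, so I take it as a 3 px camera bias. The well is at (324.3,217.3).

```bash
cat >> g.py <<'E'
yw=np.radians(-3.3);rx=np.array([np.cos(yw),np.sin(yw),0]);ry=np.array([-np.sin(yw),np.cos(yw),0]);up=-.5736*rx+np.array([0,0,.8192])
MB=frame(-up,rx)
E
python3 - <<'E'
from g import *
f=load('wrist');print('well',onz(f,321.3,217.3,.056),onz(f,324.3,217.3,.056))
print(MB); m=np.array([.6205,.0748,.0956]);P=m+up*.14;print(P)
delta(P,MB)
E
```

```text
well [ 0.4496 -0.2953  0.056 ] [ 0.4522 -0.2944  0.056 ]
[[ 0.0576  0.8178  0.5726]
 [ 0.9983 -0.0472 -0.033 ]
 [ 0.      0.5736 -0.8192]]
[0.5403 0.0794 0.2103]
tcp [ 0.4687 -0.2914  0.2014] joints [-0.1796  0.4427  0.7776  1.8394 -0.2538  1.0917  1.0164] F [ 0.4918  0.219  -0.4402] w 0.008584105516473433 t 6.6833
shift [ 0.3293  0.1836 -0.0236] turn [-41.8899  -6.7553  21.2289] rows>= 9.058625276263308 6.626447608912024
```

Request:
arm_command --rows '[{"fingers": -1, "x": 0.01, "y": 0.006, "z": -0.03, "ax": 0, "ay": 0, "az": 0}, {"fingers": -1, "x": 0.033, "y": 0.018, "z": -0.01, "ax": 0, "ay": 0, "az": 0}, {"fingers": -1, "x": 0.036, "y": 0.02, "z": -0.003, "ax": 0, "ay": 0, "az": 0}, {"fingers": -1, "x": 0.036, "y": 0.02, "z": -0.003, "ax": 0, "ay": 0, "az": 0}, {"fingers": -1, "x": 0.036, "y": 0.02, "z": -0.003, "ax": 0, "ay": 0, "az": 0}, {"fingers": -1, "x": 0.036, "y": 0.02, "z": -0.003, "ax": 0, "ay": 0, "az": 0}, {"fingers": -1, "x": 0.036, "y": 0.02, "z": -0.003, "ax": 0, "ay": 0, "az": 0}, {"fingers": -1, "x": 0.036, "y": 0.02, "z": -0.003, "ax": 0, "ay": 0, "az": 0}, {"fingers": -1, "x": 0.036, "y": 0.02, "z": -0.003, "ax": 0, "ay": 0, "az": 0}, {"fingers": -1, "x": 0.033, "y": 0.018, "z": 0, "ax": 0, "ay": 0, "az": 0}]'

```text
clock: 7.52
tcp_pos: [0.5443, 0.0806, 0.2477]
orientation: [-1.778, -2.474, 0.132]
contact_force: [1.4, -0.9, -1.0]
grip_width: 0.0089
gripper_force: 78.3
```

Request:
arm_command --rows '[{"fingers": -1, "x": 0, "y": 0, "z": 0, "ax": -5.2, "ay": -0.85, "az": 2.65}, {"fingers": -1, "x": 0, "y": 0, "z": 0, "ax": -5.2, "ay": -0.85, "az": 2.65}, {"fingers": -1, "x": 0, "y": 0, "z": 0, "ax": -5.2, "ay": -0.85, "az": 2.65}, {"fingers": -1, "x": 0, "y": 0, "z": 0, "ax": -5.2, "ay": -0.85, "az": 2.65}, {"fingers": -1, "x": 0, "y": 0, "z": 0, "ax": -5.2, "ay": -0.85, "az": 2.65}, {"fingers": -1, "x": 0, "y": 0, "z": 0, "ax": -5.2, "ay": -0.85, "az": 2.65}, {"fingers": -1, "x": 0, "y": 0, "z": 0, "ax": -5.2, "ay": -0.85, "az": 2.65}, {"fingers": -1, "x": 0, "y": 0, "z": 0, "ax": -5.2, "ay": -0.85, "az": 2.65}, {"fingers": -1, "x": 0, "y": 0, "z": 0, "ax": 0, "ay": 0, "az": 0}, {"fingers": -1, "x": 0, "y": 0, "z": 0, "ax": 0, "ay": 0, "az": 0}]'

```text
clock: 8.35
tcp_pos: [0.5433, 0.0733, 0.2464]
orientation: [1.931, 1.915, 0.468]
contact_force: [-0.1, 0.6, 0.1]
grip_width: 0.0091
gripper_force: 78.4
```

```bash
python3 - <<'E'
from g import *
m=np.array([.6205,.0748,.0956]);delta(m+up*.14,MB)
E
```

```text
tcp [0.5433 0.0733 0.2464] joints [-1.1474 -0.0256  0.7792  2.2488  0.4926  0.4904 -0.7609] F [-0.0974  0.5585  0.1468] w 0.009148107611332517 t 8.35
shift [ 0.0072 -0.0202  0.0298] turn [-5.7569  0.1819  2.9028] rows>= 0.8803110999350459 0.9008260115062516
```

Request:
arm_command --rows '[{"fingers": -1, "x": 0, "y": 0, "z": 0, "ax": -5.7, "ay": 0.2, "az": 2.9}, {"fingers": -1, "x": 0.003, "y": -0.01, "z": 0.015, "ax": 0, "ay": 0, "az": 0}, {"fingers": -1, "x": 0.003, "y": -0.01, "z": 0.015, "ax": 0, "ay": 0, "az": 0}, {"fingers": -1, "x": 0, "y": 0, "z": 0, "ax": 0, "ay": 0, "az": 0}, {"fingers": -1, "x": 0, "y": 0, "z": 0, "ax": 0, "ay": 0, "az": 0}, {"fingers": -1, "x": 0, "y": 0, "z": 0, "ax": 0, "ay": 0, "az": 0}, {"fingers": -1, "x": 0, "y": 0, "z": 0, "ax": 0, "ay": 0, "az": 0}]'

```text
clock: 8.93
tcp_pos: [0.5456, 0.0761, 0.2121]
orientation: [1.927, 1.851, 0.518]
contact_force: [0.2, -0.9, 0.4]
grip_width: 0.0085
gripper_force: 78.4
```

```bash
python3 - <<'E'
from g import *
m=np.array([.6205,.0748,.0956]);delta(m+up*.14,MB)
f=grab('wrist');o=r.get_obs();A=R.from_rotvec(o['orientation']).as_matrix()
P=[o['tcp_pos']+A[:,2]*d for d in(0,.08,.14)];print(proj(f,P))
save('w5',f,(200,100,440,300),3)
E
```

```text
tcp [0.5456 0.0761 0.2121] joints [-1.1271  0.0502  0.7636  2.3219  0.66    0.3313 -0.9934] F [ 0.1869 -0.9182  0.3723] w 0.008514674761021268 t 8.9333
shift [ 0.0031 -0.0055 -0.0014] turn [-2.5661  0.5602  1.1663] rows>= 0.15495964775115834 0.40137727374953375
[[322.7731 288.121 ]
 [323.0264 238.524 ]
 [323.1315 217.97  ]]
```

View pics/w5.png

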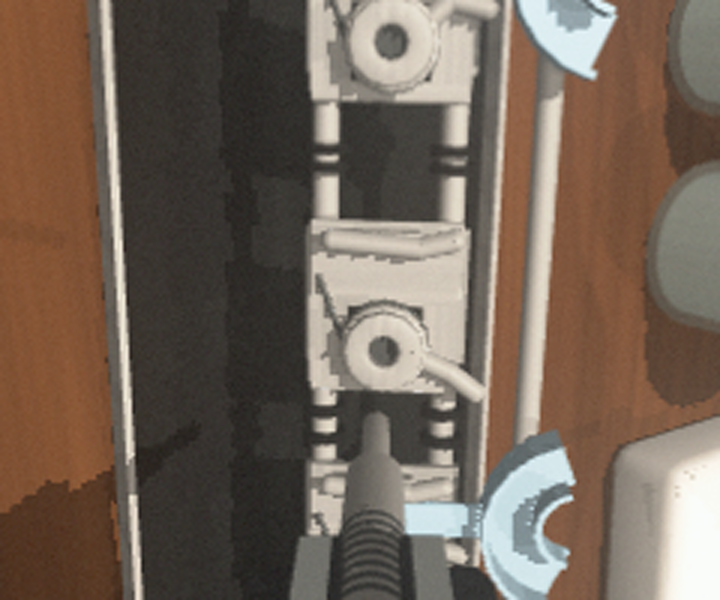

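This shows the empty clip's bore at full-frame (328.3,217) and the tip at (325.7,238.3), again about 2.7 px off. I'll get the mouth position from depth and finish the orientation.

Request:
arm_command --rows '[{"fingers": -1, "x": 0.003, "y": -0.0055, "z": 0, "ax": -2.5, "ay": 0.5, "az": 1.2}, {"fingers": -1, "x": 0, "y": 0, "z": 0, "ax": 0, "ay": 0, "az": 0}, {"fingers": -1, "x": 0, "y": 0, "z": 0, "ax": 0, "ay": 0, "az": 0}, {"fingers": -1, "x": 0, "y": 0, "z": 0, "ax": 0, "ay": 0, "az": 0}, {"fingers": -1, "x": 0, "y": 0, "z": 0, "ax": 0, "ay": 0, "az": 0}, {"fingers": -1, "x": 0, "y": 0, "z": 0, "ax": 0, "ay": 0, "az": 0}]'

```text
clock: 9.48
tcp_pos: [0.542, 0.0778, 0.2093]
orientation: [1.922, 1.822, 0.552]
contact_force: [-0.3, -0.2, -0.4]
grip_width: 0.009
gripper_force: 78.4
```

```bash
python3 - <<'E'
from g import *
f=load('wrist')
# barrel ring points -> plane depth
c=(328.3,217.0);pts=[]
for k in range(24):
    for rad in(8,9.5,11):
        u,v=c[0]+rad*np.cos(k*.262),c[1]+rad*np.sin(k*.262);pts.append(dep(f,u,v))
pts=np.array(pts);h=pts@up;print(np.percentile(h,[10,25,50,75,90]))
H=np.median(h);good=pts[abs(h-H)<.0015];n=np.linalg.svd(good-good.mean(0))[2][2];print(len(good),n*np.sign(n[2]),up)
for du in(0,-2.7):
    o,d=ray(f,c[0]+du,c[1]);print('mouth',o+d*(H-o@up)/(d@up))
# rod direction for yaw
m=np.array([.6205,.0748,.0956]);delta(m+up*.14,MB)
E
```

```text
[-0.2717 -0.2713 -0.2708 -0.2703 -0.27  ]
70 [-0.5704  0.0051  0.8214] [-0.5726  0.033   0.8192]
mouth [0.6214 0.0729 0.1009]
mouth [0.6194 0.0729 0.0995]
tcp [0.542  0.0778 0.2093] joints [-1.1634  0.0416  0.7832  2.3545  0.8198  0.3049 -1.1763] F [-0.3271 -0.1615 -0.356 ] w 0.008950325212991966 t 9.4833
shift [ 0.0015 -0.0009 -0.0018] turn [-0.7896  0.332   0.3385] rows>= 0.060216229492956186 0.12863732074315282
```

```bash
cat > bore.py <<'E'
from g import *
def bore(guess,n=3,rad=26,hole=(30,250)):
    C=[]
    for _ in range(n):
        f=grab('wrist');g=cv2.cvtColor(np.array(f['frame']),cv2.COLOR_RGB2GRAY)
        u0,v0=int(guess[0])-rad,int(guess[1])-rad
        q=cv2.resize(g[v0:v0+2*rad,u0:u0+2*rad],None,fx=4,fy=4,interpolation=cv2.INTER_CUBIC)
        best=None
        for th in(100,110,120,130,140):
            cs,_h=cv2.findContours((q<th).astype(np.uint8),cv2.RETR_LIST,cv2.CHAIN_APPROX_NONE)
            for c in cs:
                A=cv2.contourArea(c)/16
                if not hole[0]<A<hole[1]: continue
                (x,y),ra=cv2.minEnclosingCircle(c);circ=A*16/(np.pi*ra*ra)
                m=cv2.moments(c);ce=(m['m10']/m['m00']/4+u0-.375,m['m01']/m['m00']/4+v0-.375)
                d=np.hypot(ce[0]-guess[0],ce[1]-guess[1])
                if circ>.6 and (best is None or circ>best[0]): best=(circ,ce,A,th,d)
        if best: C.append(best); 
    for b in C: print(b)
    return f,(np.mean([b[1] for b in C],0) if C else None)
E
python3 - <<'E'
from bore import *
o=r.get_obs();A=R.from_rotvec(o['orientation']).as_matrix()
f=load('wrist');print('old image, check');
m=np.array([.6194,.0729,.0995])
f=grab('wrist');p=proj(f,[m])[0]+[2.7,0];print('guess',p)
f,c=bore(p);o=r.get_obs();A=R.from_rotvec(o['orientation']).as_matrix()
print('axis px',proj(f,[o['tcp_pos']+A[:,2]*d for d in(.08,.14)]),'bore',c,o['tcp_pos'])
delta(m+up*.14,MB)
E
```

```text
old image, check
guess [328.7305 219.3764]
(0.8744165497590748, (328.1714968578687, 218.98173218344698), 77.90625, 140, np.float64(0.6843019561711902))
(0.8804477010189308, (328.27392255892255, 218.93297979797978), 77.34375, 140, np.float64(0.6364860126567177))
(0.8715315244830729, (328.440526463964, 218.85082347972974), 74.0, 130, np.float64(0.6002988438834378))
axis px [[323.1546 238.7212]
 [323.2291 218.1672]] bore [328.2953 218.9218] [0.5417 0.0777 0.209 ]
tcp [0.5417 0.0777 0.209 ] joints [-1.1636  0.0419  0.7833  2.3552  0.8213  0.3047 -1.1781] F [ 0.3232  0.0373 -0.2768] w 0.009046109740812608 t 9.6833
shift [-0.0004  0.0009 -0.0057] turn [-0.8021  0.3504  0.3378] rows>= 0.13821931098552098 0.13103401267166134
```

Request:
arm_command --rows '[{"fingers": -1, "x": 0.001, "y": 0, "z": 0.008, "ax": -0.4, "ay": 0.2, "az": 0.2}, {"fingers": -1, "x": 0.001, "y": 0, "z": 0.008, "ax": -0.4, "ay": 0.15, "az": 0.15}, {"fingers": -1, "x": 0, "y": 0, "z": 0.008, "ax": 0, "ay": 0, "az": 0}, {"fingers": -1, "x": 0, "y": 0, "z": 0, "ax": 0, "ay": 0, "az": 0}, {"fingers": -1, "x": 0, "y": 0, "z": 0, "ax": 0, "ay": 0, "az": 0}, {"fingers": -1, "x": 0, "y": 0, "z": 0, "ax": 0, "ay": 0, "az": 0}, {"fingers": -1, "x": 0, "y": 0, "z": 0, "ax": 0, "ay": 0, "az": 0}, {"fingers": -1, "x": 0, "y": 0, "z": 0, "ax": 0, "ay": 0, "az": 0}]'

```text
clock: 10.35
tcp_pos: [0.5553, 0.0791, 0.1895]
orientation: [1.92, 1.812, 0.573]
contact_force: [-0.1, -0.4, -0.1]
grip_width: 0.009
gripper_force: 78.4
```

```bash
python3 - <<'E'
from bore import *
m=np.array([.6194,.0729,.0995])
f=grab('wrist');p=proj(f,[m])[0]+[2.7,0];print('guess',p)
f,c=bore(p);o=r.get_obs();A=R.from_rotvec(o['orientation']).as_matrix()
D=(o['tcp_pos']-m)@up
print('axis px',proj(f,[o['tcp_pos']+A[:,2]*d for d in(.08,D)]),'bore',c,o['tcp_pos'],D)
delta(m+up*.08,MB)
save('w6',f,(255,160,395,270),5)
E
```

```text
guess [327.2472 230.0878]
(0.8746236638895678, (326.74197327316904, 229.71501504107368), 90.03125, 140, np.float64(0.6278624422413541))
(0.8707472758550827, (326.7695741758242, 229.73179945054946), 91.0, 140, np.float64(0.5956944846627322))
(0.8559518460211946, (326.8485576923077, 229.7087625915751), 91.0, 140, np.float64(0.550066971642921))
axis px [[323.1649 238.7262]
 [323.203  227.1953]] bore [326.7867 229.7185] [0.5553 0.079  0.1893] 0.11049324128183534
tcp [0.5553 0.079  0.1893] joints [-1.1247  0.133   0.7885  2.3599  0.8672  0.1899 -1.242 ] F [-0.5086 -0.0369 -0.587 ] w 0.008576118490207502 t 10.55
shift [-0.0024  0.0012  0.0305] turn [ 0.0069 -0.032  -0.0174] rows>= 0.7339134053559301 0.005175177280667398
```

View pics/w6.png

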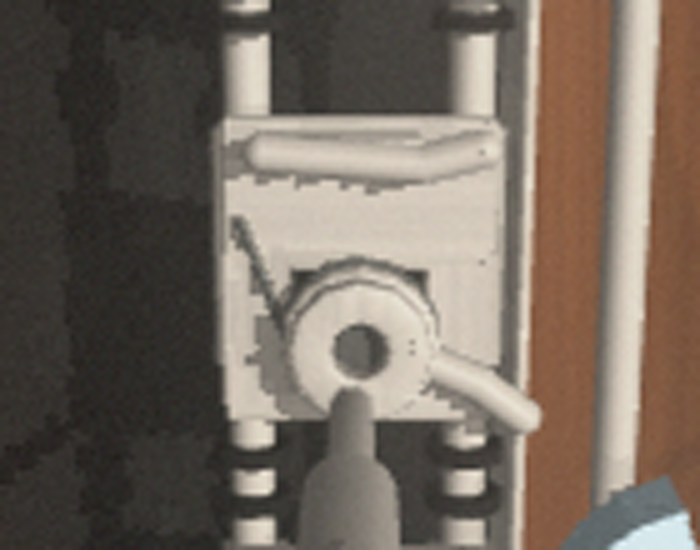

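The bore is at crop (360,350) and the tip edge at (354,388), so they are nearly in line. But joint 6 is at 0.19 and its limit is 0.17, so I'll fit a kinematic model to see how to gain room.

```bash
cat > fk.py <<'E'
from g import *
from scipy.optimize import least_squares
import itertools
D=[([-1.3231,.4777,.0223,1.5563,-.0115,1.1093,-.0831],[.2349,.6322,.2224],[-.5558,-3.0919,.0025]),
([-.1615,.3318,.7774,1.9362,-.2748,.9817,1.0601],[.4505,-.2949,.2094],[1.8425,2.5436,-.0045]),
([-.1473,.5077,.7274,1.9061,-.3047,.9783,1.0576],[.4623,-.2833,.1408],[-1.756,-2.476,.132]),
([-.1321,.4982,.7379,1.9015,-.3085,.9692,1.0625],[.4627,-.2974,.1475],[-1.795,-2.478,.123]),
([-.1078,.5507,.7027,1.934,-.3438,.9014,1.0898],[.458,-.2938,.1076],[-1.781,-2.474,.131]),
([-.0889,.5791,.6807,1.9514,-.3672,.8583,1.1085],[.4552,-.2939,.0855],[-1.78,-2.474,.131]),
([-1.1474,-.0256,.7792,2.2488,.4926,.4904,-.7609],[.5433,.0733,.2464],[1.931,1.915,.468]),
([-1.1271,.0502,.7636,2.3219,.66,.3313,-.9934],[.5456,.0761,.2121],[1.927,1.851,.518]),
([-1.1634,.0416,.7832,2.3545,.8198,.3049,-1.1763],[.542,.0778,.2093],[1.922,1.822,.552]),
([-1.1247,.133,.7885,2.3599,.8672,.1899,-1.242],[.5553,.079,.1893],[1.92,1.812,.573]),
([-.3433,.2248,.7729,2.0161,-.1898,.9719,.8406],[.449,-.2122,.2186],[-1.844,-2.543,0])]
def fk(q,p,s,pts=False):
    # p: yaw0, yaw7, offsets t1..t7 (3 each)
    T=R.from_euler('z',p[0]);x=np.zeros(3);t=p[2:].reshape(8,3);axs='zyzyzyz';P=[]
    for i in range(7):
        x=x+T.apply(t[i]);P.append(x);T=T*R.from_euler(axs[i],s[i]*q[i])
    x=x+T.apply(t[7]);T=T*R.from_euler('z',p[1])
    return (x,T,P) if pts else (x,T)
def res(p,s):
    e=[]
    for q,x,o in D:
        a,T=fk(q,p,s);e+=list((a-x)/.001)+list((R.from_rotvec(o).inv()*T).as_rotvec()/.003)
    return np.array(e+list((p[2:]-P0[2:])/.05))
P0=np.zeros(26);t=P0[2:].reshape(8,3);t[1]=[0,0,.34];t[3]=[0,0,.4];t[5]=[0,0,.4];t[7]=[0,0,.25]
if __name__=='__main__':
    best=None
    for s in itertools.product([-1,1],repeat=7):
        if s[1]!=1 and s[1]!=s[3]: continue
        if not(s[1]==s[3]==s[5]): continue
        for y0 in(0,np.pi):
          for y7 in(0,1.57,3.14,-1.57):
            p=P0.copy();p[:2]=y0,y7
            e=np.array([(R.from_rotvec(o).inv()*fk(q,p,s)[1]).magnitude() for q,x,o in D]).mean()
            if best is None or e<best[0]: best=(e,s,p)
    e,s,p=best;print(e,s,p[:2])
    S=least_squares(res,p,args=(s,));print(S.cost,S.x[:2],'\n',S.x[2:].reshape(8,3));r_=res(S.x,s)[:-24].reshape(-1,6);print(abs(r_).mean(0))
    np.savez('fk.npz',p=S.x,s=s)
E
python3 fk.py
```

```text
0.0007563996693457164 (-1, 1, -1, 1, -1, 1, -1) [0.   1.57]
3.6845572679915213 [0.0001 1.5708] 
 [[-0.0005 -0.0006 -0.0269]
 [ 0.0006 -0.0136  0.3131]
 [ 0.0017 -0.0136  0.0677]
 [-0.0004 -0.017   0.4677]
 [-0.0055 -0.017   0.0356]
 [ 0.0015 -0.0005  0.4356]
 [-0.0007 -0.0005  0.0411]
 [-0.0005 -0.0003  0.2911]]
[0.067  0.0611 0.0364 0.0325 0.0774 0.0466]
```

```bash
cat > ik.py <<'E'
from fk import *
Z=np.load('fk.npz');pp=Z['p'];ss=Z['s']
lo=np.array([-2.96,-.34,-1.41,.24,-1.37,.17,-2.96]);hi=np.array([2.96,2.1,1.46,2.44,4.51,1.92,2.96])
def ik(pos,M,q0,free=None):
    # free=(index,value): hold that joint near value
    T0=R.from_matrix(M)
    def e(q):
        x,T=fk(q,pp,ss);v=list((x-pos)/.001)+list((T0.inv()*T).as_rotvec()/.002)
        if free: v.append((q[free[0]]-free[1])/.001)
        return v
    S=least_squares(e,np.clip(q0,lo+.001,hi-.001),bounds=(lo,hi));return S.x,S.cost
E
python3 - <<'E'
from ik import *
q0=r.get_obs()['joints'];m=np.array([.6194,.0729,.0995])
for h in(.08,.052):
  for a in np.arange(-1.4,1.5,.2):
    q,c=ik(m+up*h,MB,q0,(2,a)); 
    print(h,round(a,2),round(c,2),q if c<5 else '')
E
```

```text
0.08 -1.4 0.0 [ 0.772   0.5668 -1.4     2.2569  1.5251  0.8192 -1.6802]
0.08 -1.2 0.0 [ 0.6529  0.4207 -1.2     2.2613  1.473   0.6462 -1.6912]
0.08 -1.0 0.0 [ 0.5024  0.3305 -1.      2.2675  1.432   0.5321 -1.6933]
0.08 -0.8 0.0 [ 0.3352  0.2732 -0.8     2.2753  1.3979  0.4518 -1.6907]
0.08 -0.6 0.0 [ 0.1594  0.236  -0.6     2.2844  1.3684  0.391  -1.6851]
0.08 -0.4 0.0 [-0.0206  0.2117 -0.4     2.2942  1.3415  0.3414 -1.6768]
0.08 -0.2 0.0 [-0.2021  0.1967 -0.2     2.3044  1.3156  0.2981 -1.665 ]
0.08 -0.0 0.0 [-0.3834  0.1892 -0.      2.3145  1.288   0.2579 -1.648 ]
0.08 0.2 0.0 [-0.5631  0.1889  0.2     2.3242  1.2542  0.2178 -1.622 ]
0.08 0.4 0.0 [-0.7398  0.1965  0.4     2.333   1.2036  0.1753 -1.5774]
0.08 0.6 53.55 
0.08 0.8 213.61 
0.08 1.0 409.22 
0.08 1.2 3.4 [-1.3508  0.4142  1.1998  2.347  -1.37    0.1856  0.9536]
0.08 1.4 153.35 
0.052 -1.4 0.0 [ 0.746   0.6883 -1.4     2.2414  1.6203  0.9091 -1.7066]
0.052 -1.2 0.0 [ 0.6355  0.5257 -1.2     2.2458  1.5779  0.7168 -1.7439]
0.052 -1.0 0.0 [ 0.4929  0.4212 -1.      2.252   1.5491  0.5832 -1.7702]
0.052 -0.8 0.0 [ 0.3325  0.3537 -0.8     2.2598  1.529   0.4859 -1.7904]
0.052 -0.6 0.0 [ 0.1625  0.3097 -0.6     2.2688  1.5152  0.4102 -1.8075]
0.052 -0.4 0.0 [-0.0125  0.2815 -0.4     2.2787  1.5065  0.3473 -1.8232]
0.052 -0.2 0.0 [-0.1893  0.265  -0.2     2.2889  1.5027  0.2915 -1.8389]
0.052 -0.0 0.0 [-0.366   0.2582 -0.      2.2991  1.5042  0.2386 -1.8562]
0.052 0.2 0.0 [-0.5409  0.2609  0.2     2.3088  1.513   0.1852 -1.8781]
0.052 0.4 83.35 
0.052 0.6 434.72 
0.052 0.8 824.9 
0.052 1.0 140.27 
0.052 1.2 238.44 
0.052 1.4 761.97
```

```bash
cat > sim.py <<'E'
from ik import *
def jac(q):
    x,T,P=fk(q,pp,ss,True);J=np.zeros((6,7));t=R.from_euler('z',pp[0]);axs='zyzyzyz'
    for i in range(7):
        a=t.apply([0,0,1] if axs[i]=='z' else [0,1,0])*ss[i];J[:3,i]=np.cross(a,x-P[i]);J[3:,i]=a
        t=t*R.from_euler(axs[i],ss[i]*q[i])
    return x,T,J
def track(q,X,T,k=0,rest=None,it=8):
    for _ in range(it):
        x,t,J=jac(q);e=np.r_[X-x,(T*t.inv()).as_rotvec()]
        Jp=np.linalg.pinv(J);dq=Jp@e
        if k: dq=dq+(np.eye(7)-Jp@J)@(k*(rest-q))
        q=np.clip(q+dq,lo+.01,hi-.01)
    return q
def run(q,rows,k=0,rest=None,sub=4,it=3,X=None,T=None):
    if X is None: X,T=fk(q,pp,ss)
    for row in rows:
        for j in range(sub):
            X=X+T.apply(np.array(row[:3])/sub) if j==0 else X+T0.apply(np.array(row[:3])/sub)
            if j==0:T0=T
        # interpolate: shift then turn
            T=T*R.from_rotvec(np.radians(row[3:])/sub);q=track(q,X,T,k,rest,it)
    return q,X,T
E
cat > chk.py <<'E'
from sim import *
Q0=np.array(D[0][0])
rows=[(-.03,-.021,-.016,0,0,0)]*5+[(-.03,-.025,0,0,0,0)]*5+[(-.015,-.0375,0,0,0,0)]*12+[(-.015,-.0375,0,0,0,6.4)]+[(0,0,.012,0,0,6.4)]*7
for k in(0,.01,.03,.1,1):
    for nm,rest in(('Q0',Q0),('mid',(lo+hi)/2),('zero3',np.r_[Q0[:2],0,Q0[3:]])):
        q,X,T=run(Q0,rows,k,rest);print(k,nm,q,X)
        if k==0:break
print('obs',D[-1][0],D[-1][1])
E
python3 chk.py
```

```text
0 Q0 [-0.3499  0.2243  0.7802  2.0152 -0.1884  0.9738  0.8458] [ 0.4491 -0.2128  0.2196]
0.01 Q0 [-0.323   0.2186  0.7463  2.0142 -0.1772  0.9729  0.8332] [ 0.4491 -0.2128  0.2196]
0.01 mid [0.3075 0.1827 0.0078 1.9832 0.0002 0.9757 0.6365] [ 0.4491 -0.2128  0.2196]
0.01 zero3 [-0.3149  0.217   0.7361  2.0139 -0.1739  0.9726  0.8295] [ 0.4491 -0.2128  0.2196]
0.03 Q0 [-0.2623  0.208   0.671   2.0118 -0.1542  0.9714  0.807 ] [ 0.4491 -0.2128  0.2196]
0.03 mid [ 0.379   0.1853 -0.0734  1.9791  0.0182  0.9777  0.6181] [ 0.4491 -0.2128  0.2196]
0.03 zero3 [-0.2543  0.2068  0.6613  2.0115 -0.1514  0.9712  0.8039] [ 0.4491 -0.2128  0.2196]
0.1 Q0 [-0.2368  0.2043  0.6399  2.0108 -0.1454  0.971   0.797 ] [ 0.4491 -0.2128  0.2196]
0.1 mid [ 0.4252  0.1876 -0.1259  1.9765  0.0301  0.9792  0.6061] [ 0.4491 -0.2128  0.2196]
0.1 zero3 [-0.2288  0.2032  0.6302  2.0104 -0.1427  0.9708  0.7939] [ 0.4491 -0.2128  0.2196]
1 Q0 [-0.2284  0.2031  0.6297  2.0104 -0.1425  0.9708  0.7937] [ 0.4491 -0.2128  0.2196]
1 mid [ 0.4446  0.1887 -0.148   1.9753  0.0352  0.9798  0.6011] [ 0.4491 -0.2128  0.2196]
1 zero3 [-0.2204  0.2021  0.62    2.0101 -0.1399  0.9707  0.7907] [ 0.4491 -0.2128  0.2196]
obs [-0.3433, 0.2248, 0.7729, 2.0161, -0.1898, 0.9719, 0.8406] [0.449, -0.2122, 0.2186]
```

```bash
cat > plan.py <<'E'
from sim import *
import sys
from multiprocessing import Pool
m=np.array([.6194,.0729,.0995])
def down(y): return frame(np.array([0,0,-1.]),np.array([np.cos(y),np.sin(y),0]))
def seg(q,X0,T0,X1,T1):
    w=(T0.inv()*T1).as_rotvec();n=max(2,int(np.ceil(max(np.linalg.norm(X1-X0)/.03,np.linalg.norm(np.degrees(w))/6))))
    Q=[]
    for i in range(1,n+1):
        q=track(q,X0+(X1-X0)*i/n,T0*R.from_rotvec(w*i/n),it=2);Q.append(q)
    return q,Q
def ev(a):
    q0,wp=a;q=np.array(q0);X,T=fk(q,pp,ss);mj=9;Q=[]
    for P,M in wp:
        T1=R.from_matrix(M);q,qs=seg(q,X,T,np.array(P),T1);X,T=np.array(P),T1;Q+=qs
    Q=np.array(Q);x,t=fk(q,pp,ss)
    return q,np.minimum(Q-lo,hi-Q).min(),np.linalg.norm(x-X)
def wps(c):
    y1,y2,x2,yy2,y3,phi=c;Mf=MB@R.from_euler('z',phi).as_matrix()
    return [(m+up*.16,MB),([.5,.08,.3],down(y1)),([x2,yy2,.3],down(y2)),([.5,.08,.3],down(y3)),(m+up*.14,Mf),(m+up*.053,Mf)]
if __name__=='__main__':
    q0=D[9][0];rng=np.random.default_rng(0);C=[]
    for i in range(240):
        y1=rng.uniform(-2,2);az=rng.uniform(-.9,1.2);rr=rng.uniform(.47,.6)
        y2=y1+rng.uniform(-2,2);phi=rng.choice([0,0,0,1.57,-1.57,3.14]);
        C.append((y1,y2,rr*np.cos(az),rr*np.sin(az),-.06-phi+rng.uniform(-.5,.5),phi))
    with Pool() as p: O=p.map(ev,[(q0,wps(c)) for c in C])
    I=sorted(range(len(C)),key=lambda i:-(O[i][1] if O[i][2]<.003 else -1))
    for i in I[:8]: print(np.round(C[i],2),O[i])
    J=sorted(range(len(C)),key=lambda i:O[i][0][2])
    print('lowest q3');
    for i in J[:5]: print(np.round(C[i],2),O[i])
E
export OMP_NUM_THREADS=1; time timeout 500 python3 plan.py
```

```text
[ 0.17 -1.72  0.51 -0.14 -0.44  0.  ] (array([ 0.6351,  0.5211, -1.1987,  2.2465,  1.5744,  0.7133, -1.7427]), np.float64(0.010000000000000009), np.float64(1.0151796930899615e-05))
[ 0.46 -0.84  0.49 -0.17  0.2   0.  ] (array([-0.5439,  0.2584,  0.2025,  2.3096,  1.5038,  0.1852, -1.8692]), np.float64(0.010000000000000009), np.float64(7.644535009060064e-05))
[0.68 0.22 0.49 0.24 0.42 0.  ] (array([-0.0147,  0.2787, -0.3978,  2.2794,  1.5008,  0.3463, -1.8185]), np.float64(0.009999999999999787), np.float64(8.67657175587053e-06))
[1.92 3.82 0.22 0.44 0.33 0.  ] (array([-0.0429,  0.2754, -0.3658,  2.281 ,  1.4997,  0.3371, -1.8207]), np.float64(0.009999999999999787), np.float64(1.6306040245312372e-05))
[ 0.67  1.66  0.26  0.53 -1.88  1.57] (array([ 0.2626,  0.3304, -0.7169,  2.2622,  1.5145,  0.4515,  2.9229]), np.float64(0.009999999999999787), np.float64(1.1803073759561549e-05))
[ 0.5   1.28  0.55 -0.02  0.17  0.  ] (array([-0.5555,  0.259 ,  0.2159,  2.3102,  1.5039,  0.1816, -1.8701]), np.float64(0.009999999999999787), np.float64(5.5330878136070546e-05))
[ 0.78  1.47  0.53 -0.28  0.2
[... 574 characters left out ...]
  , -1.4   ,  2.43  ,  1.2724,  0.18  , -2.95  ]), np.float64(0.009999999999999787), np.float64(0.40980341872401965))
[-0.45  1.13  0.5  -0.31 -2.08  1.57] (array([ 0.6514,  0.5383, -1.2245,  2.244 ,  1.577 ,  0.7344,  2.95  ]), np.float64(0.009999999999999787), np.float64(1.845400738287363e-05))
[ 0.85  2.59  0.55 -0.1  -1.45  1.57] (array([ 0.6469,  0.5336, -1.2175,  2.2441,  1.5757,  0.7286,  2.95  ]), np.float64(0.009999999999999787), np.float64(1.810471554176509e-05))
[ 0.17 -1.72  0.51 -0.14 -0.44  0.  ] (array([ 0.6351,  0.5211, -1.1987,  2.2465,  1.5744,  0.7133, -1.7427]), np.float64(0.010000000000000009), np.float64(1.0151796930899615e-05))
real	0m6.090s
user	0m20.389s
sys	0m0.111s
```

```bash
cat > plan2.py <<'E'
from plan import *
def wp2(c):
    y1,y2,x2,yy2,z2,y3,phi,x1=c;Mf=MB@R.from_euler('z',phi).as_matrix()
    return [(m+up*.125,MB),([x1,.08,.28],down(y1)),([x2,yy2,z2],down(y2)),([x1,.08,.28],down(y3)),(m+up*.14,Mf),(m+up*.053,Mf)]
def ev2(a):
    q0,wp=a;q=np.array(q0);X,T=fk(q,pp,ss);Q=[]
    for k,(P,M) in enumerate(wp):
        T1=R.from_matrix(M);q,qs=seg(q,X,T,np.array(P),T1);X,T=np.array(P),T1
        if k: Q+=qs
    Q=np.array(Q);x,t=fk(q,pp,ss)
    return q,np.minimum(Q-lo,hi-Q).min(),np.linalg.norm(x-X),len(Q)
if __name__=='__main__':
    q0=D[9][0];rng=np.random.default_rng(1);C=[]
    for i in range(9000):
        y1=-.06+rng.uniform(-1.2,1.2);az=rng.uniform(-.9,1.2);rr=rng.uniform(.5,.68)
        y2=y1+rng.uniform(-1.6,1.6);phi=rng.uniform(-1.8,1.8)*rng.integers(0,2)
        C.append((y1,y2,rr*np.cos(az),rr*np.sin(az),rng.uniform(.24,.32),-.06-phi+rng.uniform(-.5,.5),phi,rng.uniform(.5,.6)))
    with Pool() as p: O=p.map(ev2,[(q0,wp2(c)) for c in C],chunksize=50)
    I=sorted(range(len(C)),key=lambda i:-(O[i][1] if O[i][2]<.002 else -1))
    for i in I[:10]: print(np.round(C[i],2),O[i])
E
export OMP_NUM_THREADS=1; timeout 550 python3 plan2.py
```

```text
[ 1.09  0.58  0.45 -0.42  0.26 -0.53  0.72  0.54] (array([-0.0192,  0.2783, -0.3932,  2.2788,  1.4985,  0.3453, -2.5337]), np.float64(0.010000000000000009), np.float64(8.467182361997113e-06), 57)
[ 1.06  2.1   0.19  0.47  0.31 -1.41  1.57  0.57] (array([ 0.6577,  0.5453, -1.2346,  2.2437,  1.5789,  0.7428,  2.95  ]), np.float64(0.009999999999999787), np.float64(2.0541824622914443e-05), 68)
[ 1.11  2.68  0.57  0.21  0.32 -0.99  1.39  0.57] (array([ 0.6599,  0.5479, -1.2384,  2.2438,  1.58  ,  0.7461,  2.95  ]), np.float64(0.009999999999999787), np.float64(9.881993482297537e-05), 64)
[ 0.15  1.54  0.53 -0.25  0.25 -2.16  1.66  0.55] (array([ 0.6464,  0.5329, -1.2165,  2.2441,  1.5754,  0.7277,  2.886 ]), np.float64(0.009999999999999787), np.float64(9.135484883472302e-06), 57)
[ 0.55  2.07  0.43 -0.31  0.32 -1.19  1.11  0.53] (array([ 0.6488,  0.5352, -1.2208,  2.2446,  1.5773,  0.7312,  2.95  ]), np.float64(0.009999999999999787), np.float64(0.00022553504419554985), 62)
[ 0.95  2.54  0.48 -0.34  0.27 -1.13  0.75  0.6 ] (array([ 0.6301,  0.5141, -1.1907,  2.246 ,  1.5733,  0.7053,  2.95 
[... 164 characters left out ...]
2.2438,  1.5804,  0.7472,  2.95  ]), np.float64(0.009999999999999787), np.float64(0.00011297629655293424), 65)
[ 0.9   2.21  0.29  0.54  0.31 -1.32  1.08  0.55] (array([ 0.6477,  0.534 , -1.2191,  2.2447,  1.577 ,  0.7297,  2.95  ]), np.float64(0.009999999999999787), np.float64(0.00024228588709683516), 66)
[ 0.73  1.95  0.45 -0.26  0.27 -1.33  1.53  0.57] (array([ 0.6598,  0.5477, -1.2381,  2.2437,  1.5796,  0.7458,  2.95  ]), np.float64(0.009999999999999787), np.float64(4.071158128523915e-05), 61)
[ 1.02  2.51  0.42 -0.53  0.25  0.28  0.    0.58] (array([-0.392 ,  0.2555,  0.0288,  2.3012,  1.497 ,  0.2315, -1.8513]), np.float64(0.009999999999999787), np.float64(2.6150809660019973e-05), 65)
```

```bash
cat > plan3.py <<'E'
from plan import *
import sim
def trackn(q,X,T,it=2):
    for _ in range(it):
        x,t,J=jac(q);e=np.r_[X-x,(T*t.inv()).as_rotvec()];q=q+np.linalg.pinv(J)@e
    return q
def seq(c):
    # c: r,az,z,yawrel for A,B,C then phi
    W=[('c',m+up*.125,MB)]
    for i in range(3):
        rr,az,z,s=c[4*i:4*i+4];W.append(('p',np.array([rr,az,z]),az+s))
    phi=c[12];Mf=MB@R.from_euler('z',phi).as_matrix()
    return W+[('c',m+up*.14,Mf),('c',m+up*.053,Mf)]
def poses(q,W):
    X,T=fk(q,pp,ss);out=[];last=None
    for k,(ty,P,M) in enumerate(W):
        if ty=='p' and last is not None:
            d=P-last[0];dy=M-last[1];n=int(np.ceil(max(np.hypot(P[0]*d[1],np.hypot(d[0],d[2]))/.035,abs(np.degrees(dy))/6,2)))
            for i in range(1,n+1):
                p=last[0]+d*i/n;X=np.array([p[0]*np.cos(p[1]),p[0]*np.sin(p[1]),p[2]]);T=R.from_matrix(down(last[1]+dy*i/n));out.append((k,X,T))
            last=(P,M);continue
        if ty=='p': X1=np.array([P[0]*np.cos(P[1]),P[0]*np.sin(P[1]),P[2]]);T1=R.from_matrix(down(M));last=(P,M)
        else: X1=P;T1=R.from_matrix(M);last=None
        w=(T.inv()*T1).as_rotvec();n=int(np.ceil(max(2,np.linalg.norm(X1-X)/.035,np.degrees(np.linalg.norm(w))/6)))
        for i in range(1,n+1): out.append((k,X+(X1-X)*i/n,T*R.from_rotvec(w*i/n)))
        X,T=X1,T1
    return out
def ev3(c,q0=np.array(D[9][0]),full=False):
    q=q0;Q=[]
    for k,X,T in poses(q,seq(c)):
        q=trackn(q,X,T)
        if k: Q.append(q)
        if np.minimum(q-lo,hi-q).min()<-1: break
    Q=np.array(Q) if Q else q[None]
    mg=np.minimum(Q-lo,hi-Q);M=mg.min()
    # penalise unfinished
    return (M,Q) if full else M-(.0005*len(Q))
L=np.array([.45,-.9,.26,-1.6]*3+[-1.7]);U=np.array([.85,1.2,.42,1.6]*3+[1.7])
def refine(a):
    c,seed=a;rng=np.random.default_rng(seed);b=ev3(c);s=.25
    for i in range(120):
        d=np.clip(c+rng.normal(size=13)*(U-L)*s*(rng.random(13)<.4),L,U);v=ev3(d)
        if v>b:b,c=v,d
        else:s=max(.02,s*.985)
    return b,c
if __name__=='__main__':
    rng=np.random.default_rng(3);C=[rng.uniform(L,U) for _ in range(1500)]
    with Pool() as p:
        O=np.array(p.map(ev3,C,chunksize=20));I=np.argsort(-O)[:16];print(O[I[:6]])
        F=p.map(refine,[(C[i],int(i)) for i in I],chunksize=1)
    F.sort(key=lambda f:-f[0])
    for b,c in F[:4]:
        M,Q=ev3(c,full=True);print(b,M,len(Q),np.round(c,2),Q[-1])
    np.save('best.npy',F[0][1])
E
export OMP_NUM_THREADS=1; nproc; timeout 570 python3 plan3.py
```

```text
1
[0.0918 0.0458 0.0456 0.045  0.0424 0.04  ]
0.11000238131774412 0.1350023813177441 50 [ 0.85 -0.06  0.3  -0.64  0.63 -0.82  0.27  1.56  0.45 -0.76  0.42  1.6
  0.25] [ 0.057   0.2886 -0.4796  2.2751  1.5035  0.3709 -2.0663]
0.10838005268440429 0.13488005268440428 53 [ 0.79  0.06  0.31 -0.53  0.78 -0.65  0.26  1.6   0.45 -0.78  0.42  1.6
  0.25] [ 0.055   0.2883 -0.4772  2.2752  1.5034  0.3701 -2.0591]
0.10765590011746248 0.13115590011746248 47 [ 0.85 -0.07  0.31 -0.45  0.54 -0.78  0.35  1.6   0.45 -0.83  0.42  1.26
  0.35] [-0.0074  0.2797 -0.4065  2.2786  1.5002  0.349  -2.1648]
0.1074203373362416 0.1304203373362416 46 [ 0.85  0.17  0.27 -0.36  0.56 -0.67  0.29  1.6   0.45 -0.68  0.4   1.6
  0.22] [-0.0235  0.2777 -0.388   2.2797  1.4999  0.3436 -2.0429]
```

```bash
cat > plan4.py <<'E'
import plan3
from plan3 import *
_s=plan3.seq
def seq4(c):
    W=_s(c);return [W[0],('c',m+up*.125+np.array([-.02,0,.09]),MB)]+W[1:]
plan3.seq=seq4
plan3.L[[2,6,10]]=.3;plan3.U[0]=.74;plan3.U[[6]]=.4
f=load('top');vv,uu=np.mgrid[0:480,0:640]
p=cv2.undistortPoints(np.c_[uu.ravel(),vv.ravel()].astype(float).reshape(-1,1,2),f['K'],f['distortion']).reshape(-1,2)
d=f['depth'].ravel();T_=f['world_from_camera'];PW=(np.c_[p*d[:,None],d])@T_[:3,:3].T+T_[:3,3];PW=PW[(d>0)&(np.hypot(PW[:,0],PW[:,1])>.25)]
def clear(c):
    mn=9
    for k,X,T in poses(np.array(D[9][0]),seq4(c))[:-3]:
        for off,rad in((.085,.02),(.02,.06),(-.054,.075)):
            P=X+T.apply([0,0,off]);n=np.hypot(PW[:,0]-P[0],PW[:,1]-P[1])<rad
            if n.any(): mn=min(mn,P[2]-PW[n,2].max())
    return mn
if __name__=='__main__':
    rng=np.random.default_rng(5);c0=np.load('best.npy');c0=np.clip(c0,plan3.L,plan3.U)
    F=[refine((c0,k)) for k in range(4)]
    for b,c in sorted(F,key=lambda f:-f[0])[:3]:
        M,Q=ev3(c,full=True);print(b,M,len(Q),np.round(c,2),Q[-1],'clear',clear(c))
    np.save('best4.npy',max(F,key=lambda f:f[0])[1])
E
OMP_NUM_THREADS=1 timeout 570 python3 plan4.py
```

```text
0.07560521280945706 0.09810521280945705 45 [ 0.74 -0.07  0.3  -0.42  0.51 -0.78  0.3   1.6   0.45 -0.76  0.41  1.6
  0.22] [-0.2667  0.2585 -0.1133  2.2937  1.4949  0.2687 -2.0545] clear 0.021669314696302122
0.07510521280945706 0.09810521280945705 46 [ 0.68 -0.06  0.3  -0.2   0.61 -0.71  0.31  1.6   0.45 -0.78  0.42  1.6
  0.25] [-0.2551  0.259  -0.1265  2.293   1.4948  0.2722 -2.092 ] clear 0.021669314696302122
0.07460521280945706 0.09810521280945705 47 [ 0.67 -0.04  0.32 -0.63  0.47 -0.82  0.32  1.56  0.45 -0.76  0.42  1.6
  0.54] [-0.269   0.2584 -0.1109  2.2935  1.4935  0.2682 -2.3745] clear 0.021669314696302122
```

```bash
cat > seg.py <<'E'
from plan4 import *
q=r.get_obs()['joints'];q0=q
c=[.74,-.07,.30,-.42,.51,-.78,.30,1.6,.45,-.76,.41,1.6,.22]
pol=lambda i:np.array([c[4*i]*np.cos(c[4*i+1]),c[4*i]*np.sin(c[4*i+1]),c[4*i+2]])
yaw=lambda i:c[4*i+1]+c[4*i+3]
Mf=MB@R.from_euler('z',c[12]).as_matrix();X0=m+up*.125
tg=[(X0,MB),(X0+[-.02,0,.09],MB),(pol(0),down(yaw(0))),(pol(1),down(yaw(1))),(pol(2),down(yaw(2))),(m+up*.14,Mf)]
def go(order):
    q=np.array(q0);X,T=fk(q,pp,ss);rows=[];Q=[]
    for (P,M),o in zip(tg,order):
        T1=R.from_matrix(M)
        for kind in o:
            if kind=='t':
                d=T.inv().apply(P-X);n=int(np.ceil(np.linalg.norm(d)/.036)) or 1;v=np.round(d/n,4);rr=[(*v,0,0,0)]*n
            else:
                w=np.degrees((T.inv()*T1).as_rotvec());n=int(np.ceil(np.linalg.norm(w)/6.2)) or 1;v=np.round(w/n,2);rr=[(0,0,0,*v)]*n
            if np.abs(v).max()<1e-3: continue
            for w_ in rr:
                X=X+T.apply(w_[:3]);T=T*R.from_rotvec(np.radians(w_[3:]));q=trackn(q,X,T,3);Q.append(q)
            rows.append((n,rr[0]))
    Q=np.array(Q);qf=q
    T1=R.from_matrix(Mf)
    for h in np.arange(.135,.052,-.005): qf=trackn(qf,m+up*h,T1,3);Q=np.vstack([Q,qf])
    mg=np.minimum(Q-lo,hi-Q)[6:];return mg.min(),qf,rows,(np.abs(np.diff(Q,axis=0)).max(0)*12)
if __name__=='__main__':
    best=None
    for o in itertools.product(['tr','rt'],repeat=4):
        M,qf,rows,v=go(['tr','tr']+list(o))
        if best is None or M>best[0]: best=(M,o,qf,rows,v)
    print(best[0],best[1],best[2],best[4])
    for x in best[3]: print(x)
E
python3 seg.py
```

```text
-0.07253652753870626 ('tr', 'rt', 'rt', 'rt') [ 0.3621  0.3551 -0.8358  2.26    1.5192  0.4974 -1.9979] [2.5749 1.4731 2.3084 1.0509 4.8638 1.6275 4.9198]
(1, (np.float64(-0.0023), np.float64(0.0012), np.float64(-0.0146), 0, 0, 0))
(1, (0, 0, 0, np.float64(0.01), np.float64(-0.03), np.float64(-0.01)))
(3, (np.float64(-0.0004), np.float64(0.0118), np.float64(-0.0284), 0, 0, 0))
(7, (np.float64(-0.0166), np.float64(0.0261), np.float64(0.0169), 0, 0, 0))
(7, (0, 0, 0, np.float64(4.92), np.float64(-1.08), np.float64(3.43)))
(13, (0, 0, 0, np.float64(0.0), np.float64(-0.0), np.float64(-5.77)))
(14, (np.float64(0.0046), np.float64(-0.0344), np.float64(-0.0), 0, 0, 0))
(1, (0, 0, 0, np.float64(0.01), np.float64(-0.01), np.float64(-1.2)))
(4, (np.float64(0.015), np.float64(0.0031), np.float64(-0.0276), 0, 0, 0))
(12, (0, 0, 0, np.float64(-2.9), np.float64(-1.02), np.float64(5.16)))
(14, (np.float64(0.0285), np.float64(-0.0032), np.float64(0.0193), 0, 0, 0))
```

```bash
cat > seg2.py <<'E'
import seg
from seg import *
spd=.65*np.array([2.39,2.39,3.14,3.14,3.14,3.14,3.14])
def setc(c):
    pol=lambda i:np.array([c[4*i]*np.cos(c[4*i+1]),c[4*i]*np.sin(c[4*i+1]),c[4*i+2]])
    yaw=lambda i:c[4*i+1]+c[4*i+3]
    seg.Mf=MB@R.from_euler('z',c[12]).as_matrix()
    seg.tg=[(X0,MB),(X0+[-.02,0,.09],MB),(pol(0),down(yaw(0))),(pol(1),down(yaw(1))),(pol(2),down(yaw(2))),(m+up*.14,seg.Mf)]
def sc(c,o):
    setc(c)
    try: M,qf,rows,v=go(['tr','tr']+list(o))
    except Exception: return -9
    return M-.1*max(0,(v/spd).max()-1)-.0003*sum(n for n,_ in rows)
c0=np.array(seg.c);rng=np.random.default_rng(0)
import time;t0=time.time();best=[]
orders=list(itertools.product(['tr','rt'],repeat=4))
b=(-9,None,None);s=.2
while time.time()-t0<400:
    if rng.random()<.2 or b[1] is None: o=orders[rng.integers(16)]
    else:o=b[2]
    cc=c0 if b[1] is None else b[1]
    d=np.clip(cc+rng.normal(size=13)*(plan3.U-plan3.L)*s*(rng.random(13)<.4),plan3.L,plan3.U)
    v=sc(d,o)
    if v>b[0]: b=(v,d,o)
    s=.2 if rng.random()<.3 else .05
setc(b[1]);M,qf,rows,v=go(['tr','tr']+list(b[2]))
print(b[0],M,b[2],np.round(b[1],2),qf,v/spd)
for x in rows: print(x[0],[float(z) for z in x[1]])
np.save('b2.npy',b[1])
E
OMP_NUM_THREADS=1 timeout 570 python3 seg2.py
```

```text
Traceback (most recent call last):
  File "seg2.py", line 14, in <module>
    c0=np.array(seg.c);rng=np.random.default_rng(0)
                ^^^^^
AttributeError: 'function' object has no attribute 'c'
```

```bash
mv seg.py sgm.py; sed -i 's/^import seg$//; s/^from seg import \*/from sgm import *\nimport sgm/; s/\bseg\./sgm./g; s/<400/<330/' seg2.py; OMP_NUM_THREADS=1 timeout 570 python3 seg2.py
```

```text
0.11312063012291661 0.1536206301229166 ('rt', 'tr', 'rt', 'rt') [ 0.66 -0.41  0.3  -1.31  0.76 -0.8   0.32  1.24  0.52  0.49  0.37  1.6
  0.85] [ 0.4103  0.3733 -0.8951  2.2568  1.524   0.5245 -2.6222] [0.6048 0.8032 0.4123 0.4681 0.8796 0.75   0.9647]
1 [-0.0023, 0.0012, -0.0146, 0.0, 0.0, 0.0]
1 [0.0, 0.0, 0.0, 0.01, -0.03, -0.01]
3 [-0.0004, 0.0118, -0.0284, 0.0, 0.0, 0.0]
17 [0.0, 0.0, 0.0, 1.56, -1.71, 5.41]
10 [0.0128, 0.0326, -0.0008, 0.0, 0.0, 0.0]
9 [-0.0038, 0.0322, -0.0017, 0.0, 0.0, 0.0]
20 [0.0, 0.0, 0.0, -0.0, 0.0, -6.19]
16 [0.0, 0.0, 0.0, -0.0, -0.01, -5.91]
23 [-0.0146, 0.0314, -0.0023, 0.0, 0.0, 0.0]
28 [0.0, 0.0, 0.0, -1.48, -1.12, 5.87]
7 [-0.0173, 0.0162, 0.0251, 0.0, 0.0, 0.0]
```

```bash
cat > clr.py <<'E'
from plan4 import *
rows=[(1,(-.0023,.0012,-.0146,0,0,0)),(3,(0,.0118,-.0284,0,0,0)),(17,(0,0,0,1.56,-1.71,5.41)),(10,(.0128,.0326,0,0,0,0)),(9,(-.0038,.0322,-.0017,0,0,0)),(36,(0,0,0,0,0,-6.06)),(23,(-.0146,.0314,-.0023,0,0,0)),(28,(0,0,0,-1.48,-1.12,5.87)),(7,(-.0173,.0162,.0251,0,0,0))]
q=r.get_obs()['joints'];X,T=fk(q,pp,ss);Q=[]
for n,w in rows:
    mn=(9,)
    for _ in range(n):
        X=X+T.apply(w[:3]);T=T*R.from_rotvec(np.radians(w[3:]));q=trackn(q,X,T,3);Q.append(q)
        for off,rad in((.085,.02),(.02,.06),(-.054,.08),(-.15,.1)):
            P=X+T.apply([0,0,off]);k=np.hypot(PW[:,0]-P[0],PW[:,1]-P[1])<rad
            if k.any(): mn=min(mn,(P[2]-PW[k,2].max(),off))
    print(n,w,'end',X,q,'clear',mn)
Q=np.array(Q);print(np.minimum(Q-lo,hi-Q)[4:].min(0))
print((m+up*.14),T.as_matrix()[:,2],up)
E
python3 clr.py
```

```text
1 (-0.0023, 0.0012, -0.0146, 0, 0, 0) end [0.5478 0.077  0.2019] [-1.1446  0.0743  0.7854  2.3629  0.8719  0.2497 -1.2345] clear (np.float64(0.031075736658572384), 0.085)
3 (0, 0.0118, -0.0284, 0, 0, 0) end [0.5279 0.0781 0.292 ] [-1.1974 -0.2029  0.6838  2.286   0.8029  0.617  -1.1245] clear (np.float64(0.07925584409213102), 0.085)
17 (0, 0, 0, 1.56, -1.71, 5.41) end [0.5279 0.0781 0.292 ] [-0.9906  0.2374  0.8767  1.844  -0.2001  1.1528 -1.7657] clear (np.float64(0.1948412239698295), 0.085)
10 (0.0128, 0.0326, 0, 0, 0, 0) end [ 0.606  -0.2633  0.2917] [-0.2508  0.5203  0.8533  1.5425 -0.4036  1.2653 -1.0601] clear (np.float64(0.13097551274937672), 0.085)
9 (-0.0038, 0.0322, -0.0017, 0, 0, 0) end [ 0.5291 -0.5448  0.3069] [ 0.2882  0.6919  0.8039  1.2354 -0.4837  1.4067 -0.6715] clear (np.float64(0.07902148752026164), 0.085)
36 (0, 0, 0, 0, 0, -6.06) end [ 0.5291 -0.5448  0.3069] [ 0.7414  0.5809 -0.0417  1.1983  0.0237  1.3644  2.7891] clear (np.float64(0.08492283129839939), 0.085)
23 (-0.0146, 0.0314, -0.0023, 0, 0, 0) end [0.4643 0.2489 0.3604] [-0.127   0.1641 -0.5502  1.6947  0.0871  1.3082  1.3935] clear (np.float64(0.0917404478696017), 0.085)
28 (0, 0, 0, -1.48, -1.12, 5.87) end [0.4643 0.2489 0.3604] [ 0.3109 -0.1199 -1.1078  2.0503  0.4976  0.7979 -2.0197] clear (np.float64(0.27021376693822047), 0.085)
7 (-0.0173, 0.0162, 0.0251, 0, 0, 0) end [0.541  0.079  0.2067] [ 0.4434  0.1358 -0.9104  2.292   1.1066  0.4291 -2.3037] clear (np.float64(0.053970201759188485), 0.085)
[1.7629 0.1621 0.3022 0.148  0.8863 0.2591 0.1709]
[0.5392 0.0775 0.2142] [ 0.5716 -0.0346 -0.8198] [-0.5726  0.033   0.8192]
```

Request:
arm_command --rows '[{"fingers": -1, "x": -0.0023, "y": 0.0012, "z": -0.0146, "ax": 0, "ay": 0, "az": 0}, {"fingers": -1, "x": 0, "y": 0.0118, "z": -0.0284, "ax": 0, "ay": 0, "az": 0}, {"fingers": -1, "x": 0, "y": 0.0118, "z": -0.0284, "ax": 0, "ay": 0, "az": 0}, {"fingers": -1, "x": 0, "y": 0.0118, "z": -0.0284, "ax": 0, "ay": 0, "az": 0}, {"fingers": -1, "x": 0, "y": 0, "z": 0, "ax": 1.56, "ay": -1.71, "az": 5.41}, {"fingers": -1, "x": 0, "y": 0, "z": 0, "ax": 1.56, "ay": -1.71, "az": 5.41}, {"fingers": -1, "x": 0, "y": 0, "z": 0, "ax": 1.56, "ay": -1.71, "az": 5.41}, {"fingers": -1, "x": 0, "y": 0, "z": 0, "ax": 1.56, "ay": -1.71, "az": 5.41}, {"fingers": -1, "x": 0, "y": 0, "z": 0, "ax": 1.56, "ay": -1.71, "az": 5.41}, {"fingers": -1, "x": 0, "y": 0, "z": 0, "ax": 1.56, "ay": -1.71, "az": 5.41}]'

```text
clock: 11.38
tcp_pos: [0.5277, 0.0785, 0.2919]
orientation: [2.527, 1.222, 0.412]
contact_force: [-0.6, -0.2, -0.5]
grip_width: 0.0091
gripper_force: 78.6
```

Request:
arm_command --rows '[{"fingers": -1, "x": 0, "y": 0, "z": 0, "ax": 1.56, "ay": -1.71, "az": 5.41}, {"fingers": -1, "x": 0, "y": 0, "z": 0, "ax": 1.56, "ay": -1.71, "az": 5.41}, {"fingers": -1, "x": 0, "y": 0, "z": 0, "ax": 1.56, "ay": -1.71, "az": 5.41}, {"fingers": -1, "x": 0, "y": 0, "z": 0, "ax": 1.56, "ay": -1.71, "az": 5.41}, {"fingers": -1, "x": 0, "y": 0, "z": 0, "ax": 1.56, "ay": -1.71, "az": 5.41}, {"fingers": -1, "x": 0, "y": 0, "z": 0, "ax": 1.56, "ay": -1.71, "az": 5.41}, {"fingers": -1, "x": 0, "y": 0, "z": 0, "ax": 1.56, "ay": -1.71, "az": 5.41}, {"fingers": -1, "x": 0, "y": 0, "z": 0, "ax": 1.56, "ay": -1.71, "az": 5.41}, {"fingers": -1, "x": 0, "y": 0, "z": 0, "ax": 1.56, "ay": -1.71, "az": 5.41}, {"fingers": -1, "x": 0, "y": 0, "z": 0, "ax": 1.56, "ay": -1.71, "az": 5.41}]'

```text
clock: 12.22
tcp_pos: [0.528, 0.0786, 0.2919]
orientation: [3.112, -0.092, 0.039]
contact_force: [0.0, 0.3, -0.4]
grip_width: 0.0087
gripper_force: 78.6
```

Request:
arm_command --rows '[{"fingers": -1, "x": 0, "y": 0, "z": 0, "ax": 1.56, "ay": -1.71, "az": 5.41}, {"fingers": -1, "x": 0, "y": 0, "z": 0, "ax": 0, "ay": 0, "az": 0}, {"fingers": -1, "x": 0, "y": 0, "z": 0, "ax": 0, "ay": 0, "az": 0}]'

```text
clock: 12.47
tcp_pos: [0.5281, 0.0775, 0.2917]
orientation: [3.132, -0.233, -0.001]
contact_force: [-0.1, -0.1, -0.9]
grip_width: 0.009
gripper_force: 78.5
```

```bash
python3 -c "
from g import *
o=r.get_obs();print(o['joints'],o['tcp_pos'],R.from_rotvec(o['orientation']).as_matrix()[:,2],o['clock'])"
```

```text
[-0.9955  0.2332  0.8806  1.8489 -0.1953  1.151  -1.7668] [0.5281 0.0775 0.2917] [-0.001  -0.0011 -1.    ] 12.4667
```

Request:
arm_command --rows '[{"fingers": -1, "x": 0.0128, "y": 0.0326, "z": 0, "ax": 0, "ay": 0, "az": 0}, {"fingers": -1, "x": 0.0128, "y": 0.0326, "z": 0, "ax": 0, "ay": 0, "az": 0}, {"fingers": -1, "x": 0.0128, "y": 0.0326, "z": 0, "ax": 0, "ay": 0, "az": 0}, {"fingers": -1, "x": 0.0128, "y": 0.0326, "z": 0, "ax": 0, "ay": 0, "az": 0}, {"fingers": -1, "x": 0.0128, "y": 0.0326, "z": 0, "ax": 0, "ay": 0, "az": 0}, {"fingers": -1, "x": 0.0128, "y": 0.0326, "z": 0, "ax": 0, "ay": 0, "az": 0}, {"fingers": -1, "x": 0.0128, "y": 0.0326, "z": 0, "ax": 0, "ay": 0, "az": 0}, {"fingers": -1, "x": 0.0128, "y": 0.0326, "z": 0, "ax": 0, "ay": 0, "az": 0}, {"fingers": -1, "x": 0.0128, "y": 0.0326, "z": 0, "ax": 0, "ay": 0, "az": 0}, {"fingers": -1, "x": 0.0128, "y": 0.0326, "z": 0, "ax": 0, "ay": 0, "az": 0}]'

```text
clock: 13.3
tcp_pos: [0.6062, -0.2638, 0.2914]
orientation: [-3.133, 0.228, 0.003]
contact_force: [0.8, 0.4, -0.7]
grip_width: 0.0087
gripper_force: 78.5
```

Request:
arm_command --rows '[{"fingers": -1, "x": -0.0038, "y": 0.0322, "z": -0.0017, "ax": 0, "ay": 0, "az": 0}, {"fingers": -1, "x": -0.0038, "y": 0.0322, "z": -0.0017, "ax": 0, "ay": 0, "az": 0}, {"fingers": -1, "x": -0.0038, "y": 0.0322, "z": -0.0017, "ax": 0, "ay": 0, "az": 0}, {"fingers": -1, "x": -0.0038, "y": 0.0322, "z": -0.0017, "ax": 0, "ay": 0, "az": 0}, {"fingers": -1, "x": -0.0038, "y": 0.0322, "z": -0.0017, "ax": 0, "ay": 0, "az": 0}, {"fingers": -1, "x": -0.0038, "y": 0.0322, "z": -0.0017, "ax": 0, "ay": 0, "az": 0}, {"fingers": -1, "x": -0.0038, "y": 0.0322, "z": -0.0017, "ax": 0, "ay": 0, "az": 0}, {"fingers": -1, "x": -0.0038, "y": 0.0322, "z": -0.0017, "ax": 0, "ay": 0, "az": 0}, {"fingers": -1, "x": -0.0038, "y": 0.0322, "z": -0.0017, "ax": 0, "ay": 0, "az": 0}]'

```text
clock: 14.05
tcp_pos: [0.5291, -0.5451, 0.3068]
orientation: [-3.133, 0.228, 0.003]
contact_force: [-0.2, 0.2, -0.7]
grip_width: 0.0089
gripper_force: 78.5
```

Request:
arm_command --rows '[{"fingers": -1, "x": 0, "y": 0, "z": 0, "ax": 0, "ay": 0, "az": -6.06}, {"fingers": -1, "x": 0, "y": 0, "z": 0, "ax": 0, "ay": 0, "az": -6.06}, {"fingers": -1, "x": 0, "y": 0, "z": 0, "ax": 0, "ay": 0, "az": -6.06}, {"fingers": -1, "x": 0, "y": 0, "z": 0, "ax": 0, "ay": 0, "az": -6.06}, {"fingers": -1, "x": 0, "y": 0, "z": 0, "ax": 0, "ay": 0, "az": -6.06}, {"fingers": -1, "x": 0, "y": 0, "z": 0, "ax": 0, "ay": 0, "az": -6.06}, {"fingers": -1, "x": 0, "y": 0, "z": 0, "ax": 0, "ay": 0, "az": -6.06}, {"fingers": -1, "x": 0, "y": 0, "z": 0, "ax": 0, "ay": 0, "az": -6.06}, {"fingers": -1, "x": 0, "y": 0, "z": 0, "ax": 0, "ay": 0, "az": -6.06}, {"fingers": -1, "x": 0, "y": 0, "z": 0, "ax": 0, "ay": 0, "az": -6.06}]'

```text
clock: 14.88
tcp_pos: [0.5296, -0.5437, 0.3068]
orientation: [-2.816, -1.39, 0.003]
contact_force: [-0.2, -0.3, 0.9]
grip_width: 0.0091
gripper_force: 78.6
```

Request:
arm_command --rows '[{"fingers": -1, "x": 0, "y": 0, "z": 0, "ax": 0, "ay": 0, "az": -6.06}, {"fingers": -1, "x": 0, "y": 0, "z": 0, "ax": 0, "ay": 0, "az": -6.06}, {"fingers": -1, "x": 0, "y": 0, "z": 0, "ax": 0, "ay": 0, "az": -6.06}, {"fingers": -1, "x": 0, "y": 0, "z": 0, "ax": 0, "ay": 0, "az": -6.06}, {"fingers": -1, "x": 0, "y": 0, "z": 0, "ax": 0, "ay": 0, "az": -6.06}, {"fingers": -1, "x": 0, "y": 0, "z": 0, "ax": 0, "ay": 0, "az": -6.06}, {"fingers": -1, "x": 0, "y": 0, "z": 0, "ax": 0, "ay": 0, "az": -6.06}, {"fingers": -1, "x": 0, "y": 0, "z": 0, "ax": 0, "ay": 0, "az": -6.06}, {"fingers": -1, "x": 0, "y": 0, "z": 0, "ax": 0, "ay": 0, "az": -6.06}, {"fingers": -1, "x": 0, "y": 0, "z": 0, "ax": 0, "ay": 0, "az": -6.06}]'

```text
clock: 15.72
tcp_pos: [0.5296, -0.5437, 0.3069]
orientation: [-1.73, -2.621, 0.002]
contact_force: [0.9, 0.5, -1.9]
grip_width: 0.0087
gripper_force: 78.6
```

Request:
arm_command --rows '[{"fingers": -1, "x": 0, "y": 0, "z": 0, "ax": 0, "ay": 0, "az": -6.06}, {"fingers": -1, "x": 0, "y": 0, "z": 0, "ax": 0, "ay": 0, "az": -6.06}, {"fingers": -1, "x": 0, "y": 0, "z": 0, "ax": 0, "ay": 0, "az": -6.06}, {"fingers": -1, "x": 0, "y": 0, "z": 0, "ax": 0, "ay": 0, "az": -6.06}, {"fingers": -1, "x": 0, "y": 0, "z": 0, "ax": 0, "ay": 0, "az": -6.06}, {"fingers": -1, "x": 0, "y": 0, "z": 0, "ax": 0, "ay": 0, "az": -6.06}, {"fingers": -1, "x": 0, "y": 0, "z": 0, "ax": 0, "ay": 0, "az": -6.06}, {"fingers": -1, "x": 0, "y": 0, "z": 0, "ax": 0, "ay": 0, "az": -6.06}, {"fingers": -1, "x": 0, "y": 0, "z": 0, "ax": 0, "ay": 0, "az": -6.06}, {"fingers": -1, "x": 0, "y": 0, "z": 0, "ax": 0, "ay": 0, "az": -6.06}]'

```text
clock: 16.55
tcp_pos: [0.5296, -0.5438, 0.3069]
orientation: [-0.171, -3.135, 0.001]
contact_force: [-0.4, 0.2, -0.9]
grip_width: 0.0091
gripper_force: 78.5
```

Request:
arm_command --rows '[{"fingers": -1, "x": 0, "y": 0, "z": 0, "ax": 0, "ay": 0, "az": -6.06}, {"fingers": -1, "x": 0, "y": 0, "z": 0, "ax": 0, "ay": 0, "az": -6.06}, {"fingers": -1, "x": 0, "y": 0, "z": 0, "ax": 0, "ay": 0, "az": -6.06}, {"fingers": -1, "x": 0, "y": 0, "z": 0, "ax": 0, "ay": 0, "az": -6.06}, {"fingers": -1, "x": 0, "y": 0, "z": 0, "ax": 0, "ay": 0, "az": -6.06}, {"fingers": -1, "x": 0, "y": 0, "z": 0, "ax": 0, "ay": 0, "az": -6.06}, {"fingers": -1, "x": 0, "y": 0, "z": 0, "ax": 0, "ay": 0, "az": 0}]'

```text
clock: 17.13
tcp_pos: [0.5295, -0.544, 0.307]
orientation: [0.813, -3.033, 0.0]
contact_force: [0.4, -0.1, -0.5]
grip_width: 0.0089
gripper_force: 78.5
```

```bash
python3 - <<'E'
from plan4 import *
o=r.get_obs();q=o['joints'];print(q,o['tcp_pos'],o['clock'])
X,T=fk(q,pp,ss);Q=[]
for n,w in [(23,(-.0146,.0314,-.0023,0,0,0)),(28,(0,0,0,-1.48,-1.12,5.87)),(7,(-.0173,.0162,.0251,0,0,0))]:
    for _ in range(n):
        X=X+T.apply(w[:3]);T=T*R.from_rotvec(np.radians(w[3:]));q=trackn(q,X,T,3);Q.append(q)
    print(X,q)
Q=np.array(Q);print(np.minimum(Q-lo,hi-Q).min(0))
E
```

```text
[ 0.7327  0.5761 -0.0283  1.2059  0.0173  1.3607  2.7996] [ 0.5295 -0.544   0.307 ] 17.1333
[0.4577 0.2502 0.3597] [-0.1349  0.1546 -0.5478  1.7064  0.0826  1.3054  1.3951]
[0.4577 0.2502 0.3597] [ 0.3782 -0.1498 -1.1588  2.0576  0.4518  0.78   -1.9784]
[0.5355 0.0806 0.2062] [ 0.5141  0.1394 -0.9901  2.2997  1.121   0.437  -2.3135]
[2.2547 0.1597 0.2512 0.1403 1.2051 0.267  0.1958]
```

Prediction and arm agree, so I continue.

Request:
arm_command --rows '[{"fingers": -1, "x": -0.0146, "y": 0.0314, "z": -0.0023, "ax": 0, "ay": 0, "az": 0}, {"fingers": -1, "x": -0.0146, "y": 0.0314, "z": -0.0023, "ax": 0, "ay": 0, "az": 0}, {"fingers": -1, "x": -0.0146, "y": 0.0314, "z": -0.0023, "ax": 0, "ay": 0, "az": 0}, {"fingers": -1, "x": -0.0146, "y": 0.0314, "z": -0.0023, "ax": 0, "ay": 0, "az": 0}, {"fingers": -1, "x": -0.0146, "y": 0.0314, "z": -0.0023, "ax": 0, "ay": 0, "az": 0}, {"fingers": -1, "x": -0.0146, "y": 0.0314, "z": -0.0023, "ax": 0, "ay": 0, "az": 0}, {"fingers": -1, "x": -0.0146, "y": 0.0314, "z": -0.0023, "ax": 0, "ay": 0, "az": 0}, {"fingers": -1, "x": -0.0146, "y": 0.0314, "z": -0.0023, "ax": 0, "ay": 0, "az": 0}, {"fingers": -1, "x": -0.0146, "y": 0.0314, "z": -0.0023, "ax": 0, "ay": 0, "az": 0}, {"fingers": -1, "x": -0.0146, "y": 0.0314, "z": -0.0023, "ax": 0, "ay": 0, "az": 0}]'

```text
clock: 17.97
tcp_pos: [0.5005, -0.1975, 0.3305]
orientation: [0.801, -3.037, 0.001]
contact_force: [0.8, -0.3, -0.6]
grip_width: 0.0089
gripper_force: 78.6
```

Request:
arm_command --rows '[{"fingers": -1, "x": -0.0146, "y": 0.0314, "z": -0.0023, "ax": 0, "ay": 0, "az": 0}, {"fingers": -1, "x": -0.0146, "y": 0.0314, "z": -0.0023, "ax": 0, "ay": 0, "az": 0}, {"fingers": -1, "x": -0.0146, "y": 0.0314, "z": -0.0023, "ax": 0, "ay": 0, "az": 0}, {"fingers": -1, "x": -0.0146, "y": 0.0314, "z": -0.0023, "ax": 0, "ay": 0, "az": 0}, {"fingers": -1, "x": -0.0146, "y": 0.0314, "z": -0.0023, "ax": 0, "ay": 0, "az": 0}, {"fingers": -1, "x": -0.0146, "y": 0.0314, "z": -0.0023, "ax": 0, "ay": 0, "az": 0}, {"fingers": -1, "x": -0.0146, "y": 0.0314, "z": -0.0023, "ax": 0, "ay": 0, "az": 0}, {"fingers": -1, "x": -0.0146, "y": 0.0314, "z": -0.0023, "ax": 0, "ay": 0, "az": 0}, {"fingers": -1, "x": -0.0146, "y": 0.0314, "z": -0.0023, "ax": 0, "ay": 0, "az": 0}, {"fingers": -1, "x": -0.0146, "y": 0.0314, "z": -0.0023, "ax": 0, "ay": 0, "az": 0}]'

```text
clock: 18.8
tcp_pos: [0.4721, 0.1474, 0.3537]
orientation: [-0.8, 3.038, -0.001]
contact_force: [1.6, 0.5, -0.4]
grip_width: 0.0089
gripper_force: 78.6
```

Request:
arm_command --rows '[{"fingers": -1, "x": -0.0146, "y": 0.0314, "z": -0.0023, "ax": 0, "ay": 0, "az": 0}, {"fingers": -1, "x": -0.0146, "y": 0.0314, "z": -0.0023, "ax": 0, "ay": 0, "az": 0}, {"fingers": -1, "x": -0.0146, "y": 0.0314, "z": -0.0023, "ax": 0, "ay": 0, "az": 0}, {"fingers": -1, "x": 0, "y": 0, "z": 0, "ax": -1.48, "ay": -1.12, "az": 5.87}, {"fingers": -1, "x": 0, "y": 0, "z": 0, "ax": -1.48, "ay": -1.12, "az": 5.87}, {"fingers": -1, "x": 0, "y": 0, "z": 0, "ax": -1.48, "ay": -1.12, "az": 5.87}, {"fingers": -1, "x": 0, "y": 0, "z": 0, "ax": -1.48, "ay": -1.12, "az": 5.87}, {"fingers": -1, "x": 0, "y": 0, "z": 0, "ax": -1.48, "ay": -1.12, "az": 5.87}, {"fingers": -1, "x": 0, "y": 0, "z": 0, "ax": -1.48, "ay": -1.12, "az": 5.87}, {"fingers": -1, "x": 0, "y": 0, "z": 0, "ax": -1.48, "ay": -1.12, "az": 5.87}]'

```text
clock: 19.63
tcp_pos: [0.4642, 0.2491, 0.3603]
orientation: [0.319, 3.025, 0.315]
contact_force: [0.0, 0.2, -1.5]
grip_width: 0.0087
gripper_force: 78.5
```

Request:
arm_command --rows '[{"fingers": -1, "x": 0, "y": 0, "z": 0, "ax": -1.48, "ay": -1.12, "az": 5.87}, {"fingers": -1, "x": 0, "y": 0, "z": 0, "ax": -1.48, "ay": -1.12, "az": 5.87}, {"fingers": -1, "x": 0, "y": 0, "z": 0, "ax": -1.48, "ay": -1.12, "az": 5.87}, {"fingers": -1, "x": 0, "y": 0, "z": 0, "ax": -1.48, "ay": -1.12, "az": 5.87}, {"fingers": -1, "x": 0, "y": 0, "z": 0, "ax": -1.48, "ay": -1.12, "az": 5.87}, {"fingers": -1, "x": 0, "y": 0, "z": 0, "ax": -1.48, "ay": -1.12, "az": 5.87}, {"fingers": -1, "x": 0, "y": 0, "z": 0, "ax": -1.48, "ay": -1.12, "az": 5.87}, {"fingers": -1, "x": 0, "y": 0, "z": 0, "ax": -1.48, "ay": -1.12, "az": 5.87}, {"fingers": -1, "x": 0, "y": 0, "z": 0, "ax": -1.48, "ay": -1.12, "az": 5.87}, {"fingers": -1, "x": 0, "y": 0, "z": 0, "ax": -1.48, "ay": -1.12, "az": 5.87}]'

```text
clock: 20.47
tcp_pos: [0.4638, 0.2492, 0.3603]
orientation: [1.713, 2.324, 0.658]
contact_force: [0.4, -0.1, -0.7]
grip_width: 0.0089
gripper_force: 78.8
```

Request:
arm_command --rows '[{"fingers": -1, "x": 0, "y": 0, "z": 0, "ax": -1.48, "ay": -1.12, "az": 5.87}, {"fingers": -1, "x": 0, "y": 0, "z": 0, "ax": -1.48, "ay": -1.12, "az": 5.87}, {"fingers": -1, "x": 0, "y": 0, "z": 0, "ax": -1.48, "ay": -1.12, "az": 5.87}, {"fingers": -1, "x": 0, "y": 0, "z": 0, "ax": -1.48, "ay": -1.12, "az": 5.87}, {"fingers": -1, "x": 0, "y": 0, "z": 0, "ax": -1.48, "ay": -1.12, "az": 5.87}, {"fingers": -1, "x": 0, "y": 0, "z": 0, "ax": -1.48, "ay": -1.12, "az": 5.87}, {"fingers": -1, "x": 0, "y": 0, "z": 0, "ax": -1.48, "ay": -1.12, "az": 5.87}, {"fingers": -1, "x": 0, "y": 0, "z": 0, "ax": -1.48, "ay": -1.12, "az": 5.87}, {"fingers": -1, "x": 0, "y": 0, "z": 0, "ax": -1.48, "ay": -1.12, "az": 5.87}, {"fingers": -1, "x": 0, "y": 0, "z": 0, "ax": -1.48, "ay": -1.12, "az": 5.87}]'

```text
clock: 21.3
tcp_pos: [0.4637, 0.2494, 0.3605]
orientation: [2.597, 1.041, 0.814]
contact_force: [0.8, 1.0, -1.0]
grip_width: 0.0085
gripper_force: 78.8
```

Request:
arm_command --rows '[{"fingers": -1, "x": 0, "y": 0, "z": 0, "ax": -1.48, "ay": -1.12, "az": 5.87}, {"fingers": -1, "x": 0, "y": 0, "z": 0, "ax": 0, "ay": 0, "az": 0}, {"fingers": -1, "x": 0, "y": 0, "z": 0, "ax": 0, "ay": 0, "az": 0}]'

```text
clock: 21.55
tcp_pos: [0.464, 0.2497, 0.3602]
orientation: [2.646, 0.907, 0.814]
contact_force: [0.1, -0.6, -0.1]
grip_width: 0.0089
gripper_force: 78.8
```

```bash
python3 - <<'E'
from g import *
o=r.get_obs();print(o['joints'])
Mf=MB@R.from_euler('z',.85).as_matrix();m=np.array([.6194,.0729,.0995])
delta(m+up*.14,Mf)
E
```

```text
[ 0.2725 -0.1035 -1.077   2.0454  0.5195  0.805  -2.0317]
tcp [0.464  0.2497 0.3602] joints [ 0.2725 -0.1035 -1.077   2.0454  0.5195  0.805  -2.0317] F [ 0.1113 -0.5852 -0.1098] w 0.008915143585037272 t 21.55
shift [-0.1206  0.117   0.1685] turn [-0.0186  0.0752 -0.1578] rows>= 5.7059325386886055 0.024545072292381072
```

Request:
arm_command --rows '[{"fingers": -1, "x": -0.0172, "y": 0.0167, "z": 0.0241, "ax": 0, "ay": 0, "az": 0}, {"fingers": -1, "x": -0.0172, "y": 0.0167, "z": 0.0241, "ax": 0, "ay": 0, "az": 0}, {"fingers": -1, "x": -0.0172, "y": 0.0167, "z": 0.0241, "ax": 0, "ay": 0, "az": 0}, {"fingers": -1, "x": -0.0172, "y": 0.0167, "z": 0.0241, "ax": 0, "ay": 0, "az": 0}, {"fingers": -1, "x": -0.0172, "y": 0.0167, "z": 0.0241, "ax": 0, "ay": 0, "az": 0}, {"fingers": -1, "x": -0.0172, "y": 0.0167, "z": 0.0241, "ax": 0, "ay": 0, "az": 0}, {"fingers": -1, "x": -0.0172, "y": 0.0167, "z": 0.0241, "ax": 0, "ay": 0, "az": 0}, {"fingers": -1, "x": 0, "y": 0, "z": 0, "ax": 0, "ay": 0, "az": 0}, {"fingers": -1, "x": 0, "y": 0, "z": 0, "ax": 0, "ay": 0, "az": 0}, {"fingers": -1, "x": 0, "y": 0, "z": 0, "ax": 0, "ay": 0, "az": 0}]'

```text
clock: 22.38
tcp_pos: [0.5392, 0.0775, 0.2143]
orientation: [2.648, 0.904, 0.815]
contact_force: [-0.6, 1.1, -0.9]
grip_width: 0.0089
gripper_force: 78.7
```

Request:
arm_command --rows '[{"fingers": -1, "x": 0, "y": 0, "z": 0.01, "ax": 0, "ay": 0, "az": 0}, {"fingers": -1, "x": 0, "y": 0, "z": 0.01, "ax": 0, "ay": 0, "az": 0}, {"fingers": -1, "x": 0, "y": 0, "z": 0.01, "ax": 0, "ay": 0, "az": 0}, {"fingers": -1, "x": 0, "y": 0, "z": 0, "ax": 0, "ay": 0, "az": 0}, {"fingers": -1, "x": 0, "y": 0, "z": 0, "ax": 0, "ay": 0, "az": 0}, {"fingers": -1, "x": 0, "y": 0, "z": 0, "ax": 0, "ay": 0, "az": 0}, {"fingers": -1, "x": 0, "y": 0, "z": 0, "ax": 0, "ay": 0, "az": 0}]'

```text
clock: 22.97
tcp_pos: [0.5564, 0.0765, 0.1904]
orientation: [2.647, 0.902, 0.816]
contact_force: [-0.5, -0.5, -0.1]
grip_width: 0.0088
gripper_force: 78.7
```

```bash
cat > servo.py <<'E'
from bore import *
Mf=MB@R.from_euler('z',.85).as_matrix();m=np.array([.6194,.0729,.0995])
def servo(n=3,rad=26,fg=None):
    f=grab('wrist');o=r.get_obs();A=R.from_rotvec(o['orientation']).as_matrix()
    D=(o['tcp_pos']-m)@up
    ax_=proj(f,[o['tcp_pos']+A[:,2]*d for d in(.08,D)]);p=proj(f,[m])[0]+[2.7,0] if fg is None else fg
    print('D',D,'axis',ax_,'guess',p)
    f,c=bore(p,n,rad);print('bore',c)
    if c is not None:
        k=.0005+(D+.15)/.9558/1.0/330.5
        depth=(D+.15)*.9558+.074*.294;k=depth/330.5
        e=c-(ax_[1]+[2.6,3.0]);print('err px',e,'-> move y',e[0]*k,'x',-e[1]*k)
    delta(m+up*.08,Mf);return f
E
python3 - <<'E'
from servo import *
f=servo()
E
```

```text
D 0.11055842313648265 axis [[323.006  239.1857]
 [323.0597 227.5749]] guess [324.9864 227.5864]
(0.8277982343872697, (323.5748975759645, 225.2854643222943), 91.53125, 140, np.float64(2.6993464305907335))
(0.8569648500843975, (323.45204563559804, 225.0783117104814), 91.53125, 140, np.float64(2.940163532106142))
(0.8557510600776382, (323.50423634336676, 224.89526198439242), 93.4375, 140, np.float64(3.072267447255406))
bore [323.5104 225.0863]
err px [-2.1494 -5.4886] -> move y -0.0017610872949436658 x 0.0044971169076396585
tcp [0.5564 0.0759 0.1898] joints [ 0.3647  0.2013 -0.8231  2.2765  1.2361  0.4335 -2.4045] F [-0.1897  0.9534 -0.4861] w 0.008894094097749617 t 23.1667
shift [ 0.0004 -0.0006  0.0302] turn [ 0.0705  0.1057 -0.3764] rows>= 0.7238854997041803 0.05548712727769046
```

Request:
arm_command --rows '[{"fingers": -1, "x": 0.0022, "y": -0.0009, "z": 0.004, "ax": 0.07, "ay": 0.1, "az": -0.35}, {"fingers": -1, "x": 0.0023, "y": -0.0009, "z": 0.004, "ax": 0, "ay": 0, "az": 0}, {"fingers": -1, "x": 0, "y": 0, "z": 0, "ax": 0, "ay": 0, "az": 0}, {"fingers": -1, "x": 0, "y": 0, "z": 0, "ax": 0, "ay": 0, "az": 0}, {"fingers": -1, "x": 0, "y": 0, "z": 0, "ax": 0, "ay": 0, "az": 0}, {"fingers": -1, "x": 0, "y": 0, "z": 0, "ax": 0, "ay": 0, "az": 0}]'

```text
clock: 23.67
tcp_pos: [0.5629, 0.0798, 0.1839]
orientation: [2.645, 0.91, 0.815]
contact_force: [0.4, 0.2, -0.8]
grip_width: 0.0087
gripper_force: 78.7
```

```bash
python3 - <<'E'
from servo import *
f=servo()
g=cv2.cvtColor(np.array(f['frame']),cv2.COLOR_RGB2GRAY)
np.set_printoptions(linewidth=200)
print(g[220:256,308:342])
E
```

```text
D 0.10180576817280819 axis [[322.919  239.0213]
 [322.9661 230.4727]] guess [327.5421 234.9687]
(0.8243529902337675, (326.3833333333333, 232.6552555168409), 89.6875, 130, np.float64(2.58746301005911))
(0.8066612045931344, (326.2749766163919, 232.66574593709808), 89.09375, 130, np.float64(2.6285735832463786))
(0.838958771656967, (326.21060447239694, 232.7132250174703), 89.4375, 130, np.float64(2.6192069248078753))
bore [326.2896 232.6781]
err px [ 0.7236 -0.7946] -> move y 0.0005745407661997316 x 0.0006309674652976292
tcp [0.5629 0.0798 0.1841] joints [ 0.348   0.2268 -0.816   2.2677  1.2767  0.4445 -2.4363] F [-1.056   0.0326 -0.3852] w 0.008675249585880881 t 23.8667
shift [-0.0039  0.0014  0.0219] turn [-0.0248  0.0308 -0.0369] rows>= 0.5336114979789968 0.007557689565066038
[[189 190 192 ... 169 181 186]
 [192 191 191 ... 189 195 194]
 [191 192 183 ... 194 198 202]
 ...
 [ 48  48  45 ...  51  53  50]
 [ 46  48  46 ...  50  49  55]
 [ 46  47  47 ...  52  49  53]]
```

```bash
python3 - <<'E'
from h import *
f=load('wrist');g=cv2.cvtColor(f['frame'],cv2.COLOR_RGB2GRAY)
for v in range(224,254): print(v,' '.join('%3d'%x for x in g[v,310:344]))
E
```

```text
224 166 107 115 154 150 138 169 193 199 200 199 200 191 190 192 194 195 194 196 198 197 195 198 199 199 206 194 155 179 201 190 186 180 170
225 132 101 148 164 142 177 188 191 192 195 198 197 194 188 191 190 191 190 191 193 195 197 195 195 193 202 201 181 162 203 189 167 155 141
226 135 119 161 152 150 192 192 188 190 189 193 191 192 191 188 185 185 188 188 189 192 190 192 191 195 197 200 197 177 168 198 165 115 106
227 108 165 165 134 176 192 195 193 186 186 189 185 187 185 179 177 174 172 178 181 188 191 191 190 193 195 194 200 191 150 180 176  71  78
228  92 149 148 140 183 193 196 195 189 185 184 183 179 165 111  94  93 104 128 153 177 185 188 192 195 194 193 196 194 172 168 184 130  96
229  94 146 125 165 183 191 192 194 193 188 183 166 118  75  70  66  72  72  73  85 128 177 183 188 190 195 193 195 196 195 184 196 182 116
230 101 134 134 181 182 186 189 194 195 196 184 145  73  80  96  89  69  70  67  68  87 139 179 187 190 190 195 194 194 192 178 199 178 142
231 102 157 149 180 185 184 183 187 192 192 176 104  94  96  97  96  92  71  69  69  69 108 175 182 190 189 191 194 198 
[... 2399 characters left out ...]

249 178 178 179 181 167 112 128 170 164 111 100 108 123 129 139 140 140 141 137 129 124 122 107  68  53  53  54  54  52  54  56  59  61  60
250 180 186 178 178 180 163 130 179 181 161 101 111 120 132 136 142 142 143 133 127 124 111  70  53  50  54  53  56  54  52  53  57  64  60
251 116 185 188 187 180 182 179 182 183 172 128 120 131 129 135 139 138 142 140 141 158  65  51  53  53  56  50  54  57  53  55  54  56  55
252  52  92 158 188 187 187 191 181 132 142 122 128 131 134 136 137 140 142 143 137 107  53  51  52  52  51  54  54  55  54  53  50  55  52
253  45  48  72 132 188 186 187 176 115 116 122 125 130 135 137 139 142 140 143 145 138 103  52  50  50  51  51  53  55  51  53  50  56  56
```

Request:
arm_command --rows '[{"fingers": -1, "x": 0, "y": 0.0008, "z": 0.006, "ax": 0, "ay": 0, "az": 0}, {"fingers": -1, "x": 0, "y": 0, "z": 0.006, "ax": 0, "ay": 0, "az": 0}, {"fingers": -1, "x": 0, "y": 0, "z": 0.003, "ax": 0, "ay": 0, "az": 0}, {"fingers": -1, "x": 0, "y": 0, "z": 0, "ax": 0, "ay": 0, "az": 0}, {"fingers": -1, "x": 0, "y": 0, "z": 0, "ax": 0, "ay": 0, "az": 0}, {"fingers": -1, "x": 0, "y": 0, "z": 0, "ax": 0, "ay": 0, "az": 0}, {"fingers": -1, "x": 0, "y": 0, "z": 0, "ax": 0, "ay": 0, "az": 0}]'

```text
clock: 24.45
tcp_pos: [0.5719, 0.0788, 0.1723]
orientation: [2.645, 0.91, 0.815]
contact_force: [-0.8, 0.1, -0.4]
grip_width: 0.009
gripper_force: 78.7
```

```bash
python3 - <<'E'
from servo import *
f=grab('wrist');o=r.get_obs();A=R.from_rotvec(o['orientation']).as_matrix();D=(o['tcp_pos']-m)@up
print(D,proj(f,[o['tcp_pos']+A[:,2]*d for d in(.08,D)]));delta(m+up*.08,Mf)
g=cv2.cvtColor(f['frame'],cv2.COLOR_RGB2GRAY)
for v in range(226,254): print(v,' '.join('%3d'%x for x in g[v,310:344]))
E
```

```text
0.0870462554306975 [[322.8537 238.9318]
 [322.8707 236.0149]]
tcp [0.5719 0.0788 0.1724] joints [ 0.3305  0.2656 -0.7977  2.2617  1.3534  0.4529 -2.4989] F [ 0.4724 -0.5975 -1.5442] w 0.008756073076600573 t 24.5
shift [-0.0041  0.0006  0.007 ] turn [-0.0155  0.0147 -0.0296] rows>= 0.19561101596647942 0.005103957744843397
226 163  98 105 142 170 187 191 157 141 158 190 208 208 210 215 216 214 212 214 214 190 164 153 166 200 220 204 183 161 183 189 192 194 196
227 136  93 126 178 184 152 130 149 183 201 203 209 208 211 211 209 205 204 205 208 211 211 189 160 154 168 193 203 188 192 194 198 203 200
228 101 113 165 184 151 128 147 185 202 203 197 199 200 201 200 200 201 199 197 200 202 204 209 210 199 174 170 207 202 199 201 201 195 192
229  98 136 162 144 137 168 190 201 200 200 195 195 194 195 197 197 197 196 198 195 195 197 202 206 207 202 170 176 208 198 197 189 185 179
230 117 159 168 131 170 190 194 196 200 200 195 193 191 190 193 195 193 193 197 195 194 195 195 197 197 202 191 150 169 198 183 178 170 159
231 143 163 129 159 188 189 188 190 193 194 196 193 190 188 187 188 191 189 1
[... 2442 characters left out ...]

249 112 113 110 105 138 164 179 171 125 119 102 110 120 131 134 138 141 142 135 142 184 185 185 185 184 178 171 142 101  63  63  64  61  61
250 111 111 112 111 118 143 168 163 120 118 102 110 123 132 137 141 140 141 135 139 179 181 181 181 172 153 150  84  57  61  60  63  62  62
251 159 114 113 114 114 110 127 151 154 113 104 122 131 134 137 141 141 140 141 146 178 175 166 146 126 129 116  54  54  54  61  62  63  65
252 172 169 161 110 115 112 111 104 117 117 121 126 130 131 136 139 141 143 144 147 159 166 140 118 119 113  60  53  51  54  61  59  64  61
253 176 175 173 161 111 111 113 112 111 118 121 127 131 134 136 140 138 142 143 144 142 131 112 132 136  58  54  53  57  59  60  61  62  63
```

Request:
arm_command --rows '[{"fingers": -1, "x": -0.0004, "y": 0.0001, "z": 0.003, "ax": 0, "ay": 0, "az": 0}, {"fingers": -1, "x": 0, "y": 0, "z": 0.002, "ax": 0, "ay": 0, "az": 0}, {"fingers": -1, "x": 0, "y": 0, "z": 0, "ax": 0, "ay": 0, "az": 0}, {"fingers": -1, "x": 0, "y": 0, "z": 0, "ax": 0, "ay": 0, "az": 0}, {"fingers": -1, "x": 0, "y": 0, "z": 0, "ax": 0, "ay": 0, "az": 0}, {"fingers": -1, "x": 0, "y": 0, "z": 0, "ax": 0, "ay": 0, "az": 0}]'

```text
clock: 25.0
tcp_pos: [0.5746, 0.0783, 0.1678]
orientation: [2.645, 0.91, 0.815]
contact_force: [0.1, -0.3, 0.1]
grip_width: 0.0087
gripper_force: 78.7
```

Request:
arm_command --rows '[{"fingers": -1, "x": 0, "y": 0, "z": 0.0015, "ax": 0, "ay": 0, "az": 0}, {"fingers": -1, "x": 0, "y": 0, "z": 0, "ax": 0, "ay": 0, "az": 0}, {"fingers": -1, "x": 0, "y": 0, "z": 0, "ax": 0, "ay": 0, "az": 0}]'

```text
clock: 25.25
tcp_pos: [0.5755, 0.0781, 0.1665]
orientation: [2.645, 0.91, 0.815]
contact_force: [0.1, 0.6, -0.6]
grip_width: 0.0089
gripper_force: 78.7
```

Request:
arm_command --rows '[{"fingers": -1, "x": 0, "y": 0, "z": 0.0015, "ax": 0, "ay": 0, "az": 0}, {"fingers": -1, "x": 0, "y": 0, "z": 0, "ax": 0, "ay": 0, "az": 0}, {"fingers": -1, "x": 0, "y": 0, "z": 0, "ax": 0, "ay": 0, "az": 0}]'

```text
clock: 25.5
tcp_pos: [0.5763, 0.0781, 0.1653]
orientation: [2.645, 0.91, 0.815]
contact_force: [0.5, 0.7, -0.4]
grip_width: 0.0087
gripper_force: 78.7
```

```bash
python3 - <<'E'
from servo import *
o=r.get_obs();print((o['tcp_pos']-m)@up, o['contact_force']@up,o['moment']);delta(m+up*.05,Mf)
E
```

```text
0.07873462910041207 -0.6576888354694584 [0.0145 0.6661 0.0314]
tcp [0.5763 0.0781 0.1653] joints [ 0.3221  0.287  -0.7884  2.2591  1.3946  0.4577 -2.5326] F [ 0.5488  0.7259 -0.4485] w 0.008696435403145181 t 25.5
shift [-0.0034  0.0006  0.0287] turn [-0.0371  0.0391 -0.04  ] rows>= 0.6940444490472968 0.009366751266793996
```

Request:
arm_command --rows '[{"fingers": -1, "x": 0, "y": 0, "z": 0.0015, "ax": 0, "ay": 0, "az": 0}, {"fingers": -1, "x": 0, "y": 0, "z": 0, "ax": 0, "ay": 0, "az": 0}, {"fingers": -1, "x": 0, "y": 0, "z": 0, "ax": 0, "ay": 0, "az": 0}]'

```text
clock: 25.75
tcp_pos: [0.5772, 0.0781, 0.1641]
orientation: [2.645, 0.91, 0.815]
contact_force: [-0.2, -0.0, -0.8]
grip_width: 0.0088
gripper_force: 78.7
```

Request:
arm_command --rows '[{"fingers": -1, "x": 0, "y": 0, "z": 0.0015, "ax": 0, "ay": 0, "az": 0}, {"fingers": -1, "x": 0, "y": 0, "z": 0, "ax": 0, "ay": 0, "az": 0}, {"fingers": -1, "x": 0, "y": 0, "z": 0, "ax": 0, "ay": 0, "az": 0}]'

```text
clock: 26.0
tcp_pos: [0.5781, 0.0782, 0.1632]
orientation: [2.645, 0.91, 0.816]
contact_force: [-2.6, -1.1, 3.2]
grip_width: 0.0086
gripper_force: 79.4
```

Request:
arm_command --rows '[{"fingers": -1, "x": 0, "y": 0, "z": 0.001, "ax": 0, "ay": 0, "az": 0}, {"fingers": -1, "x": 0, "y": 0, "z": 0, "ax": 0, "ay": 0, "az": 0}, {"fingers": -1, "x": 0, "y": 0, "z": 0, "ax": 0, "ay": 0, "az": 0}]'

```text
clock: 26.25
tcp_pos: [0.5787, 0.0782, 0.1625]
orientation: [2.644, 0.91, 0.816]
contact_force: [-4.0, -0.4, 4.2]
grip_width: 0.0087
gripper_force: 79.5
```

```bash
python3 - <<'E'
from servo import *
o=r.get_obs();print((o['tcp_pos']-m)@up, o['contact_force']@up,o['moment']);delta(m+up*.05,Mf)
E
```

```text
0.07505349167069832 5.727333132845601 [-0.0429  0.6961 -0.0586]
tcp [0.5787 0.0782 0.1625] joints [ 0.3181  0.2967 -0.7849  2.2572  1.414   0.4609 -2.5484] F [-4.0354 -0.3869  4.1861] w 0.008719241470409839 t 26.25
shift [-0.0039  0.0005  0.025 ] turn [-0.0069 -0.0012 -0.0158] rows>= 0.6079512341930777 0.002419711878462635
```

Request:
arm_command --rows '[{"fingers": -1, "x": 0, "y": 0, "z": 0.0015, "ax": 0, "ay": 0, "az": 0}, {"fingers": -1, "x": 0, "y": 0, "z": 0, "ax": 0, "ay": 0, "az": 0}, {"fingers": -1, "x": 0, "y": 0, "z": 0, "ax": 0, "ay": 0, "az": 0}]' --grip_force 110

```text
clock: 26.5
tcp_pos: [0.5796, 0.078, 0.1611]
orientation: [2.645, 0.91, 0.815]
contact_force: [-3.0, -0.8, 4.3]
grip_width: 0.0078
gripper_force: 107.8
```

Request:
arm_command --rows '[{"fingers": -1, "x": 0, "y": 0, "z": 0.0015, "ax": 0, "ay": 0, "az": 0}, {"fingers": -1, "x": 0, "y": 0, "z": 0, "ax": 0, "ay": 0, "az": 0}, {"fingers": -1, "x": 0, "y": 0, "z": 0, "ax": 0, "ay": 0, "az": 0}]'

```text
clock: 26.75
tcp_pos: [0.5804, 0.0778, 0.1598]
orientation: [2.645, 0.91, 0.815]
contact_force: [-1.9, -1.0, 4.0]
grip_width: 0.0078
gripper_force: 107.8
```

Request:
arm_command --rows '[{"fingers": -1, "x": 0, "y": 0, "z": 0.0015, "ax": 0, "ay": 0, "az": 0}, {"fingers": -1, "x": 0, "y": 0, "z": 0, "ax": 0, "ay": 0, "az": 0}, {"fingers": -1, "x": 0, "y": 0, "z": 0, "ax": 0, "ay": 0, "az": 0}]'

```text
clock: 27.0
tcp_pos: [0.5812, 0.0777, 0.1584]
orientation: [2.645, 0.91, 0.815]
contact_force: [-2.7, 0.5, 3.2]
grip_width: 0.0077
gripper_force: 107.8
```

```bash
python3 - <<'E'
from servo import *
o=r.get_obs();print((o['tcp_pos']-m)@up, o['contact_force']@up,o['moment']);delta(m+up*.05,Mf)
E
```

```text
0.07025944224536554 4.174674907056269 [ 0.0271  0.5713 -0.0907]
tcp [0.5812 0.0777 0.1584] joints [ 0.3141  0.309  -0.7801  2.2552  1.435   0.4641 -2.5653] F [-2.6599  0.549   3.2145] w 0.007698194718724877 t 27.0
shift [-0.0035  0.0004  0.0203] turn [-0.0234  0.0405 -0.042 ] rows>= 0.4928354152593603 0.008780472685536795
```

```bash
python3 - <<'E'
from servo import *
a=load('wrist');f=grab('wrist')
A=cv2.cvtColor(a['frame'],cv2.COLOR_RGB2GRAY).astype(float);B=cv2.cvtColor(f['frame'],cv2.COLOR_RGB2GRAY).astype(float)
# slip of body texture
t=A[262:300,312:338].astype(np.float32);s=B[250:312,306:344].astype(np.float32)
R_=cv2.matchTemplate(s,t,cv2.TM_CCOEFF_NORMED);print(cv2.minMaxLoc(R_),'expect (6,12)')
for v in range(232,258): print(v,' '.join('%3d'%x for x in B[v,308:344]))
E
```

```text
(-0.23500224947929382, 0.626621425151825, (12, 9), (6, 19)) expect (6,12)
232 181 164  91 110 152 172 190 187 157 140 156 190 205 208 210 211 215 215 215 211 211 212 202 180 160 154 164 198 219 209 184 159 190 192 193 194
233 166 103 102 139 179 183 153 128 150 184 204 201 203 205 208 208 203 205 205 203 197 205 208 210 203 179 158 150 162 205 201 189 192 197 202 203
234 134  93 108 151 153 137 126 145 182 202 203 198 200 201 200 201 200 201 201 200 196 198 201 203 207 207 206 189 165 174 208 203 202 205 198 193
235 102  98 141 157 132 134 166 193 199 201 199 200 192 193 196 197 197 196 197 195 198 197 198 197 200 204 205 205 194 156 178 208 200 194 190 186
236  98 118 156 148 131 169 188 190 195 198 198 202 197 190 190 193 192 195 192 194 195 195 182 149 195 195 197 202 202 181 156 198 196 184 176 173
237 106 148 161 127 155 189 189 188 189 193 195 195 196 191 189 188 189 188 191 190 191 193 196 192 193 194 193 197 201 199 165 165 202 193 162 145
238 120 161 150 129 181 194 192 189 189 188 190 194 191 192 189 185 184 186 184 186 188 190 189 195 192 192 193 193 199 203 193 146 163 19
[... 2121 characters left out ...]
 154 128 119 123 127 131 135 134 139 142 140 139 143 147 161 177 186 184 182 185 187 181 171 171 124  81  65
254 166 109  99 110 142 168 173 173 169 124 114 118 123 126 130 134 136 141 144 143 143 145 142 142 160 186 185 183 182 179 162 161 150  78  65  63
255 179 164 111  98 116 163 168 166 132 106 109 117 123 129 134 132 135 139 141 139 144 142 146 142 143 167 183 181 181 173 146 159  79  62  65  60
256 118 120 115 110 108 139 161 155  98 105 112 118 124 128 130 133 137 138 141 142 142 145 145 141 136 145 186 182 177 174 151  88  60  63  60  62
257 162 116 117 115 112 115 136 138  97 107 115 119 124 126 128 132 136 141 140 142 142 146 147 141 135 138 156 178 176 144  75  57  63  64  65  57
```

No slip: the cone is still at row 251. The tip is inside the bore (its end is hidden by the barrel's rim), so the pin is moving. I'll keep driving.

Request:
arm_command --rows '[{"fingers": -1, "x": 0, "y": 0, "z": 0.001, "ax": 0, "ay": 0, "az": 0}, {"fingers": -1, "x": 0, "y": 0, "z": 0.001, "ax": 0, "ay": 0, "az": 0}, {"fingers": -1, "x": 0, "y": 0, "z": 0.001, "ax": 0, "ay": 0, "az": 0}, {"fingers": -1, "x": 0, "y": 0, "z": 0.001, "ax": 0, "ay": 0, "az": 0}, {"fingers": -1, "x": 0, "y": 0, "z": 0.001, "ax": 0, "ay": 0, "az": 0}]'

```text
clock: 27.47
tcp_pos: [0.584, 0.0775, 0.1542]
orientation: [2.645, 0.91, 0.815]
contact_force: [-0.1, -0.7, 1.6]
grip_width: 0.008
gripper_force: 107.8
```

Request:
arm_command --rows '[{"fingers": -1, "x": 0, "y": 0, "z": 0.001, "ax": 0, "ay": 0, "az": 0}, {"fingers": -1, "x": 0, "y": 0, "z": 0.001, "ax": 0, "ay": 0, "az": 0}, {"fingers": -1, "x": 0, "y": 0, "z": 0.001, "ax": 0, "ay": 0, "az": 0}, {"fingers": -1, "x": 0, "y": 0, "z": 0.001, "ax": 0, "ay": 0, "az": 0}, {"fingers": -1, "x": 0, "y": 0, "z": 0.001, "ax": 0, "ay": 0, "az": 0}]'

```text
clock: 27.88
tcp_pos: [0.5868, 0.0771, 0.1499]
orientation: [2.645, 0.909, 0.814]
contact_force: [-1.1, -1.8, 0.7]
grip_width: 0.0081
gripper_force: 107.7
```

Request:
arm_command --rows '[{"fingers": -1, "x": 0, "y": 0, "z": 0.001, "ax": 0, "ay": 0, "az": 0}, {"fingers": -1, "x": 0, "y": 0, "z": 0.001, "ax": 0, "ay": 0, "az": 0}, {"fingers": -1, "x": 0, "y": 0, "z": 0.001, "ax": 0, "ay": 0, "az": 0}, {"fingers": -1, "x": 0, "y": 0, "z": 0, "ax": 0, "ay": 0, "az": 0}, {"fingers": -1, "x": 0, "y": 0, "z": 0, "ax": 0, "ay": 0, "az": 0}]'

```text
clock: 28.3
tcp_pos: [0.5886, 0.0772, 0.1476]
orientation: [2.645, 0.909, 0.814]
contact_force: [-0.8, -0.8, -1.1]
grip_width: 0.008
gripper_force: 107.6
```

```bash
python3 - <<'E'
from servo import *
o=r.get_obs();print((o['tcp_pos']-m)@up, o['contact_force']@up,o['moment']);delta(m+up*.054,Mf)
E
```

```text
0.05716112476738801 -0.44593571602027493 [-0.4211  0.7126 -0.3351]
tcp [0.5886 0.0772 0.1476] joints [ 0.3038  0.3429 -0.7691  2.2485  1.4935  0.4743 -2.6115] F [-0.8248 -0.7514 -1.0907] w 0.008037370729770352 t 28.3
shift [-0.0033  0.0005  0.0032] turn [-0.0318  0.0548 -0.0461] rows>= 0.11008503356228067 0.010947048972499082
```

Request:
arm_command --rows '[{"fingers": -1, "x": 0, "y": 0, "z": 0.0015, "ax": 0, "ay": 0, "az": 0}, {"fingers": -1, "x": 0, "y": 0, "z": 0.0015, "ax": 0, "ay": 0, "az": 0}, {"fingers": -1, "x": 0, "y": 0, "z": 0.001, "ax": 0, "ay": 0, "az": 0}, {"fingers": -1, "x": 0, "y": 0, "z": 0, "ax": 0, "ay": 0, "az": 0}, {"fingers": -1, "x": 0, "y": 0, "z": 0, "ax": 0, "ay": 0, "az": 0}, {"fingers": -1, "x": 0, "y": 0, "z": 0, "ax": 0, "ay": 0, "az": 0}, {"fingers": -1, "x": 0, "y": 0, "z": 0, "ax": 0, "ay": 0, "az": 0}]'

```text
clock: 28.88
tcp_pos: [0.5909, 0.0772, 0.1444]
orientation: [2.645, 0.91, 0.815]
contact_force: [0.7, -1.6, -2.4]
grip_width: 0.0073
gripper_force: 107.7
```

Request:
arm_command --rows '[{"fingers": -1, "x": 0, "y": 0, "z": -0.003, "ax": 0, "ay": 0, "az": 0}, {"fingers": -1, "x": 0, "y": 0, "z": -0.005, "ax": 0, "ay": 0, "az": 0}, {"fingers": -1, "x": 0, "y": 0, "z": -0.005, "ax": 0, "ay": 0, "az": 0}, {"fingers": -1, "x": 0, "y": 0, "z": -0.005, "ax": 0, "ay": 0, "az": 0}, {"fingers": -1, "x": 0, "y": 0, "z": -0.005, "ax": 0, "ay": 0, "az": 0}, {"fingers": -1, "x": 0, "y": 0, "z": -0.007, "ax": 0, "ay": 0, "az": 0}, {"fingers": -1, "x": 0, "y": 0, "z": -0.01, "ax": 0, "ay": 0, "az": 0}, {"fingers": -1, "x": 0, "y": 0, "z": -0.015, "ax": 0, "ay": 0, "az": 0}, {"fingers": -1, "x": 0, "y": 0, "z": 0, "ax": 0, "ay": 0, "az": 0}, {"fingers": -1, "x": 0, "y": 0, "z": 0, "ax": 0, "ay": 0, "az": 0}]'

```text
clock: 29.72
tcp_pos: [0.5598, 0.0799, 0.1908]
orientation: [2.643, 0.911, 0.819]
contact_force: [0.6, -0.3, -0.4]
grip_width: 0.0082
gripper_force: 107.8
```

```bash
python3 - <<'E'
from servo import *
f=grab('wrist');o=r.get_obs();A=R.from_rotvec(o['orientation']).as_matrix();D=(o['tcp_pos']-m)@up
print(D,o['contact_force'],o['moment'],o['joints'],o['clock'],proj(f,[o['tcp_pos']+A[:,2]*d for d in(.08,D)]))
g=cv2.cvtColor(f['frame'],cv2.COLOR_RGB2GRAY)
for v in range(206,256,1): print(v,' '.join('%3d'%x for x in g[v,296:346]))
E
```

```text
0.10857966624835337 [-0.6631 -0.8239 -0.5518] [ 0.0852  0.7133 -0.0416] [ 0.3567  0.2079 -0.8213  2.2695  1.2402  0.4377 -2.4032] 29.7667 [[322.7211 239.5861]
 [322.7776 228.6632]]
206 186 188 181 174 161 139 114 110 126 125 142 187 188 188 184 185 186 186 185 188 186 188 188 190 191 192 192 190 189 187 183 186 187 189 187 190 188 187 184 185 189 183 181 175 160 164 177 182 172 147
207 189 184 175 159 138 114 116 123 125 141 183 185 188 189 188 187 187 186 186 187 188 186 187 190 191 193 191 187 188 187 194 190 185 186 187 191 192 189 186 186 184 185 186 184 173 159 157 165 182 173
208 185 173 158 135 112 110 126 123 127 140 187 190 187 185 186 183 186 186 188 187 189 189 192 194 191 191 189 185 188 190 191 192 186 189 185 187 189 189 190 186 185 184 186 187 181 176 167 162 170 180
209 174 160 134 113 121 139 190 174 141 184 187 188 185 184 185 183 186 187 189 189 188 190 194 193 192 189 188 187 189 188 187 193 195 192 187 185 188 188 188 188 188 187 184 187 188 183 181 164 157 175
210 158 136 114 123 123 143 187 189 186 186 185 185 187 185 185 183 187 187 188 188 191 193 192 190 190
[... 8580 characters left out ...]
 137 137 140 142 142 138 126 115 124 154 152 105  81  68  63  55  55  57  55  54  54  51
253  46  44  46  45  49  47  46  48  45  47  48  48  44  48  46  47  48  72 136 188 186 175 129 114 122 127 131 133 135 138 139 141 143 145 140 124  59  58  59  55  54  50  53  52  52  54  51  55  51  55
254  40  45  48  46  47  44  48  44  45  45  44  47  46  50  49  46  43  48  70 134 178 125 110 117 123 129 130 133 135 138 137 141 143 147 143 134  92  48  48  49  51  53  51  49  53  51  55  59  55  50
255  50  46  48  43  42  39  46  44  47  45  47  46  45  47  46  48  46  44  48  68 108 106 108 117 124 128 133 134 135 137 142 143 141 143 143 143 125  80  53  51  53  53  49  53  50  50  53  51  53  55
```

```bash
cat > back.py <<'E'
from plan4 import *
q0=r.get_obs()['joints'];G=np.array([.4552,-.2939,.0855])+ax*.0005
def sim_(tg,q0=q0):
    q=np.array(q0);X,T=fk(q,pp,ss);Q=[q];rows=[]
    for P,Mt,o in tg:
        T1=R.from_matrix(Mt)
        for k in o:
            if k=='t': d=T.inv().apply(P-X);n=int(np.ceil(np.linalg.norm(d)/.036)) or 1;w=(*np.round(d/n,4),0,0,0)
            else: v=np.degrees((T.inv()*T1).as_rotvec());n=int(np.ceil(np.linalg.norm(v)/6.2)) or 1;w=(0,0,0,*np.round(v/n,2))
            mn=9
            for _ in range(n):
                X=X+T.apply(w[:3]);T=T*R.from_rotvec(np.radians(w[3:]));q=trackn(q,X,T,3);Q.append(q)
                for off,rad in((.082,.015),(.02,.06),(-.054,.08)):
                    P_=X+T.apply([0,0,off]);kk=np.hypot(PW[:,0]-P_[0],PW[:,1]-P_[1])<rad
                    if kk.any(): mn=min(mn,P_[2]-PW[kk,2].max())
            rows.append((n,[float(z) for z in w],round(mn,3),np.round(X,3)))
    Q=np.array(Q);return np.minimum(Q-lo,hi-Q).min(0),np.abs(np.diff(Q,axis=0)).max(0)*12/(.7*np.array([2.39,2.39]+[3.14]*5)),rows,q
Xc,_=fk(q0,pp,ss);up1=Xc+np.array([-.05,0,.12])
for nm,tg in {'A':[(up1,MB,'t'),(up1,M,'r'),(G+ax*.13,M,'t'),(G,M,'t')],'B':[(up1,MB,'t'),(G+ax*.2,M,'tr'),(G,M,'t')]}.items():
    mg,v,rows,q=sim_(tg);print(nm,mg,v,q)
    for x in rows: print(x)
E
python3 back.py
```

```text
A [2.1643 0.1959 0.4839 0.1705 1.3601 0.2532 0.5568] [0.5197 0.6665 0.443  0.2218 1.4507 0.3689 1.3919] [ 0.7726  0.5187 -0.4608  1.8991  0.3559  0.9163  0.4388]
(4, [0.0048, 0.0051, -0.0317, 0.0, 0.0, 0.0], np.float64(0.051), array([0.515, 0.079, 0.309]))
(14, [0.0, 0.0, 0.0, 3.09, -0.84, -4.83], np.float64(0.221), array([0.515, 0.079, 0.309]))
(11, [-0.0309, -0.0134, 0.0095, 0.0, 0.0, 0.0], np.float64(0.015), array([ 0.471, -0.292,  0.215]))
(4, [-0.0, 0.0001, 0.0325, 0.0, 0.0, 0.0], np.float64(-0.114), array([ 0.455, -0.294,  0.086]))
B [2.4175 0.1702 0.4839 0.1573 0.7156 0.2309 0.5568] [0.5197 0.6665 0.6201 0.2675 1.4507 0.3889 1.3919] [0.3421 0.4814 0.0957 1.9261 0.0293 0.8427 0.7331]
(4, [0.0048, 0.0051, -0.0317, 0.0, 0.0, 0.0], np.float64(0.051), array([0.515, 0.079, 0.309]))
(11, [-0.0239, 0.0238, 0.0011, 0.0, 0.0, 0.0], np.float64(0.15), array([ 0.48 , -0.29 ,  0.285]))
(14, [0.0, 0.0, 0.0, 3.09, -0.84, -4.83], np.float64(0.085), array([ 0.48 , -0.29 ,  0.285]))
(6, [-0.0001, -0.0, 0.0334, 0.0, 0.0, 0.0], np.float64(-0.114), array([ 0.455, -0.294,  0.086]))
```

Request:
arm_command --rows '[{"fingers": -1, "x": 0.0048, "y": 0.0051, "z": -0.0317, "ax": 0, "ay": 0, "az": 0}, {"fingers": -1, "x": 0.0048, "y": 0.0051, "z": -0.0317, "ax": 0, "ay": 0, "az": 0}, {"fingers": -1, "x": 0.0048, "y": 0.0051, "z": -0.0317, "ax": 0, "ay": 0, "az": 0}, {"fingers": -1, "x": 0.0048, "y": 0.0051, "z": -0.0317, "ax": 0, "ay": 0, "az": 0}, {"fingers": -1, "x": 0, "y": 0, "z": 0, "ax": 1.8, "ay": -0.49, "az": -2.82}, {"fingers": -1, "x": 0, "y": 0, "z": 0, "ax": 1.8, "ay": -0.49, "az": -2.82}, {"fingers": -1, "x": 0, "y": 0, "z": 0, "ax": 1.8, "ay": -0.49, "az": -2.82}, {"fingers": -1, "x": 0, "y": 0, "z": 0, "ax": 1.8, "ay": -0.49, "az": -2.82}, {"fingers": -1, "x": 0, "y": 0, "z": 0, "ax": 1.8, "ay": -0.49, "az": -2.82}, {"fingers": -1, "x": 0, "y": 0, "z": 0, "ax": 1.8, "ay": -0.49, "az": -2.82}]'

```text
clock: 30.6
tcp_pos: [0.5222, 0.0756, 0.2789]
orientation: [2.58, 1.379, 0.603]
contact_force: [0.3, -1.4, -1.4]
grip_width: 0.008
gripper_force: 107.7
```

Request:
arm_command --rows '[{"fingers": -1, "x": 0, "y": 0, "z": 0, "ax": 1.8, "ay": -0.49, "az": -2.82}, {"fingers": -1, "x": 0, "y": 0, "z": 0, "ax": 1.8, "ay": -0.49, "az": -2.82}, {"fingers": -1, "x": 0, "y": 0, "z": 0, "ax": 1.8, "ay": -0.49, "az": -2.82}, {"fingers": -1, "x": 0, "y": 0, "z": 0, "ax": 1.8, "ay": -0.49, "az": -2.82}, {"fingers": -1, "x": 0, "y": 0, "z": 0, "ax": 1.8, "ay": -0.49, "az": -2.82}, {"fingers": -1, "x": 0, "y": 0, "z": 0, "ax": 1.8, "ay": -0.49, "az": -2.82}, {"fingers": -1, "x": 0, "y": 0, "z": 0, "ax": 1.8, "ay": -0.49, "az": -2.82}, {"fingers": -1, "x": 0, "y": 0, "z": 0, "ax": 1.8, "ay": -0.49, "az": -2.82}, {"fingers": -1, "x": 0, "y": 0, "z": 0, "ax": 1.8, "ay": -0.49, "az": -2.82}, {"fingers": -1, "x": 0, "y": 0, "z": 0, "ax": 1.8, "ay": -0.49, "az": -2.82}]'

```text
clock: 31.43
tcp_pos: [0.5224, 0.0752, 0.2787]
orientation: [2.289, 2.114, 0.206]
contact_force: [-0.8, 0.1, -0.1]
grip_width: 0.0079
gripper_force: 107.8
```

Request:
arm_command --rows '[{"fingers": -1, "x": 0, "y": 0, "z": 0, "ax": 1.8, "ay": -0.49, "az": -2.82}, {"fingers": -1, "x": 0, "y": 0, "z": 0, "ax": 1.8, "ay": -0.49, "az": -2.82}, {"fingers": -1, "x": 0, "y": 0, "z": 0, "ax": 1.8, "ay": -0.49, "az": -2.82}, {"fingers": -1, "x": 0, "y": 0, "z": 0, "ax": 1.8, "ay": -0.49, "az": -2.82}, {"fingers": -1, "x": 0, "y": 0, "z": 0, "ax": 1.8, "ay": -0.49, "az": -2.82}, {"fingers": -1, "x": 0, "y": 0, "z": 0, "ax": 1.8, "ay": -0.49, "az": -2.82}, {"fingers": -1, "x": 0, "y": 0, "z": 0, "ax": 1.8, "ay": -0.49, "az": -2.82}, {"fingers": -1, "x": 0, "y": 0, "z": 0, "ax": 1.8, "ay": -0.49, "az": -2.82}, {"fingers": -1, "x": 0, "y": 0, "z": 0, "ax": 0, "ay": 0, "az": 0}, {"fingers": -1, "x": 0, "y": 0, "z": 0, "ax": 0, "ay": 0, "az": 0}]'

```text
clock: 32.27
tcp_pos: [0.5226, 0.076, 0.2785]
orientation: [-1.786, -2.467, 0.139]
contact_force: [0.9, 0.4, -1.2]
grip_width: 0.0081
gripper_force: 107.9
```

```bash
python3 - <<'E'
from g import *
G=np.array([.4552,-.2939,.0855])
delta(G+ax*.13,M)
E
```

```text
tcp [0.5226 0.076  0.2785] joints [ 0.4077  0.3761 -0.8484  1.7028  0.2524  1.3208 -0.1845] F [ 0.9016  0.3725 -1.2484] w 0.008099099926912127 t 32.2667
shift [-0.335  -0.1545  0.0772] turn [-0.2929  0.1045 -0.4083] rows>= 9.03715501836799 0.0716846612801382
```

Request:
arm_command --rows '[{"fingers": -1, "x": -0.032, "y": -0.0145, "z": 0.003, "ax": -0.29, "ay": 0.1, "az": -0.41}, {"fingers": -1, "x": -0.0335, "y": -0.0155, "z": 0.008, "ax": 0, "ay": 0, "az": 0}, {"fingers": -1, "x": -0.0335, "y": -0.0155, "z": 0.008, "ax": 0, "ay": 0, "az": 0}, {"fingers": -1, "x": -0.0335, "y": -0.0155, "z": 0.008, "ax": 0, "ay": 0, "az": 0}, {"fingers": -1, "x": -0.0335, "y": -0.0155, "z": 0.008, "ax": 0, "ay": 0, "az": 0}, {"fingers": -1, "x": -0.0335, "y": -0.0155, "z": 0.008, "ax": 0, "ay": 0, "az": 0}, {"fingers": -1, "x": -0.0335, "y": -0.0155, "z": 0.008, "ax": 0, "ay": 0, "az": 0}, {"fingers": -1, "x": -0.0335, "y": -0.0155, "z": 0.008, "ax": 0, "ay": 0, "az": 0}, {"fingers": -1, "x": -0.0335, "y": -0.0155, "z": 0.008, "ax": 0, "ay": 0, "az": 0}, {"fingers": -1, "x": -0.0335, "y": -0.0155, "z": 0.008, "ax": 0, "ay": 0, "az": 0}]'

```text
clock: 33.1
tcp_pos: [0.4732, -0.2927, 0.2159]
orientation: [-1.781, -2.475, 0.132]
contact_force: [1.0, 0.5, -1.2]
grip_width: 0.0076
gripper_force: 108.0
```

Request:
arm_command --rows '[{"fingers": -1, "x": 0, "y": 0, "z": 0, "ax": 0, "ay": 0, "az": 0}, {"fingers": -1, "x": 0, "y": 0, "z": 0, "ax": 0, "ay": 0, "az": 0}, {"fingers": -1, "x": 0, "y": 0, "z": 0, "ax": 0, "ay": 0, "az": 0}, {"fingers": -1, "x": 0, "y": 0, "z": 0, "ax": 0, "ay": 0, "az": 0}, {"fingers": -1, "x": 0, "y": 0, "z": 0, "ax": 0, "ay": 0, "az": 0}]'

```text
clock: 33.52
tcp_pos: [0.4747, -0.2891, 0.2166]
orientation: [-1.776, -2.479, 0.13]
contact_force: [-0.5, 0.9, -1.2]
grip_width: 0.0076
gripper_force: 108.0
```

```bash
python3 - <<'E'
from g import *
G=np.array([.4552,-.2939,.0855])
delta(G+ax*.07,M);f=grab('wrist')
# tip / well relation, as in w4 (well at (324.3,217.3) when TCP-z .2014)
g=cv2.cvtColor(f['frame'],cv2.COLOR_RGB2GRAY);o=r.get_obs();A=R.from_rotvec(o['orientation']).as_matrix()
print('pred well',proj(f,[[.4522,-.2944,.056]]),'axis',proj(f,[o['tcp_pos']+A[:,2]*.08]))
T=np.load('top.npz');t=grab('top')
a=T['frame'][160:240,175:345].astype(int);b=np.array(t['frame'])[160:240,175:345].astype(int);d=np.abs(a-b).sum(2)>60
print('changed',d.sum());ys,xs=np.nonzero(d)
print(np.histogram(xs+175,bins=range(175,350,10)))
E
```

```text
tcp [ 0.4747 -0.2891  0.2166] joints [ 0.9231  0.4278 -0.6871  1.7424  0.3389  1.1994  0.448 ] F [-0.5463  0.9089 -1.1647] w 0.007618923104026847 t 33.5167
shift [-0.0014 -0.0039  0.0626] turn [0.0578 0.0815 0.1764] rows>= 1.5039686850109895 0.028318532469075522
pred well [[319.3726 213.7871]] axis [[322.5357 238.6033]]Traceback (most recent call last):
  File "<stdin>", line 8, in <module>
    return format.read_array(
           ~~~~~~~~~~~~~~~~~^
        bytes,
        ^^^^^^
    ...<2 lines>...
        max_header_size=self.max_header_size
        ^^^^^^^^^^^^^^^^^^^^^^^^^^^^^^^^^^^^
    )
    ^
    data = _read_bytes(fp, read_size, "array data")
    r = fp.read(size - len(data))
    data = self._read1(n)
    self._update_crc(data)
    ~~~~~~~~~~~~~~~~^^^^^^
    raise BadZipFile("Bad CRC-32 for file %r" % self.name)
zipfile.BadZipFile: Bad CRC-32 for file 'frame.npy'
```

Request:
arm_command --rows '[{"fingers": -1, "x": -0.0007, "y": -0.002, "z": 0.015, "ax": 0.06, "ay": 0.08, "az": 0.17}, {"fingers": -1, "x": -0.0007, "y": -0.002, "z": 0.015, "ax": 0, "ay": 0, "az": 0}, {"fingers": -1, "x": 0, "y": 0, "z": 0.015, "ax": 0, "ay": 0, "az": 0}, {"fingers": -1, "x": 0, "y": 0, "z": 0.015, "ax": 0, "ay": 0, "az": 0}, {"fingers": -1, "x": 0, "y": 0, "z": 0, "ax": 0, "ay": 0, "az": 0}, {"fingers": -1, "x": 0, "y": 0, "z": 0, "ax": 0, "ay": 0, "az": 0}, {"fingers": -1, "x": 0, "y": 0, "z": 0, "ax": 0, "ay": 0, "az": 0}, {"fingers": -1, "x": 0, "y": 0, "z": 0, "ax": 0, "ay": 0, "az": 0}, {"fingers": -1, "x": 0, "y": 0, "z": 0, "ax": 0, "ay": 0, "az": 0}]'

```text
clock: 34.37
tcp_pos: [0.4641, -0.2941, 0.1582]
orientation: [-1.781, -2.474, 0.131]
contact_force: [-0.0, 0.6, -0.7]
grip_width: 0.0082
gripper_force: 108.0
```

```bash
python3 - <<'E'
from g import *
G=np.array([.4552,-.2939,.0855])
delta(G,M)
T=cv2.imread('pics/top.png')[:,:,::-1];t=grab('top')
a=T[160:240,175:345].astype(int);b=np.array(t['frame'])[160:240,175:345].astype(int);d=np.abs(a-b).sum(2)>90
ys,xs=np.nonzero(d);print('changed',d.sum());print(np.histogram(xs+175,bins=range(175,350,10))[0])
k=(xs+175>222)&(xs+175<262);print(sorted(zip(ys[k]+160,xs[k]+175))[:60])
E
```

```text
tcp [ 0.4641 -0.2941  0.1582] joints [ 0.9193  0.4809 -0.6631  1.8136  0.3865  1.0892  0.413 ] F [-0.0468  0.6441 -0.6531] w 0.008197647845830056 t 34.3667
shift [0.0014 0.0005 0.0732] turn [ 0.0271  0.0376 -0.102 ] rows>= 1.7555043591416781 0.015654447455165924
changed 66
[ 0  0  0  0  0  0  2 48 16  0  0  0  0  0  0  0  0]
[(np.int64(193), np.int64(251)), (np.int64(193), np.int64(254)), (np.int64(193), np.int64(255)), (np.int64(194), np.int64(251)), (np.int64(194), np.int64(253)), (np.int64(194), np.int64(254)), (np.int64(194), np.int64(255)), (np.int64(194), np.int64(258)), (np.int64(195), np.int64(252)), (np.int64(195), np.int64(253)), (np.int64(195), np.int64(254)), (np.int64(195), np.int64(257)), (np.int64(195), np.int64(258)), (np.int64(196), np.int64(251)), (np.int64(196), np.int64(252)), (np.int64(196), np.int64(253)), (np.int64(196), np.int64(254)), (np.int64(196), np.int64(255)), (np.int64(196), np.int64(258)), (np.int64(197), np.int64(250)), (np.int64(197), np.int64(251)), (np.int64(197), np.int64(252)), (np.int64(197), np.int64(253)), (np.int64(197), np.int64(254)), (np.
[... 447 characters left out ...]
.int64(202), np.int64(254)), (np.int64(202), np.int64(255)), (np.int64(203), np.int64(242)), (np.int64(203), np.int64(251)), (np.int64(203), np.int64(254)), (np.int64(203), np.int64(255)), (np.int64(204), np.int64(253)), (np.int64(204), np.int64(254)), (np.int64(204), np.int64(255)), (np.int64(204), np.int64(256)), (np.int64(205), np.int64(246)), (np.int64(205), np.int64(253)), (np.int64(205), np.int64(254)), (np.int64(205), np.int64(255)), (np.int64(205), np.int64(256)), (np.int64(206), np.int64(253)), (np.int64(206), np.int64(254)), (np.int64(206), np.int64(255)), (np.int64(207), np.int64(253)), (np.int64(207), np.int64(254)), (np.int64(207), np.int64(255)), (np.int64(208), np.int64(250))]
```

The top view changed only at the empty clip's jaw, so it has sprung and the other clips are untouched. Next I lower the punch along the line it came out on.

Request:
arm_command --rows '[{"fingers": -1, "x": 0.0014, "y": 0.0005, "z": 0.005, "ax": 0, "ay": 0, "az": -0.1}, {"fingers": -1, "x": 0, "y": 0, "z": 0.008, "ax": 0, "ay": 0, "az": 0}, {"fingers": -1, "x": 0, "y": 0, "z": 0.008, "ax": 0, "ay": 0, "az": 0}, {"fingers": -1, "x": 0, "y": 0, "z": 0.005, "ax": 0, "ay": 0, "az": 0}, {"fingers": -1, "x": 0, "y": 0, "z": 0.004, "ax": 0, "ay": 0, "az": 0}, {"fingers": -1, "x": 0, "y": 0, "z": 0, "ax": 0, "ay": 0, "az": 0}, {"fingers": -1, "x": 0, "y": 0, "z": 0, "ax": 0, "ay": 0, "az": 0}, {"fingers": -1, "x": 0, "y": 0, "z": 0, "ax": 0, "ay": 0, "az": 0}]'

```text
clock: 35.08
tcp_pos: [0.4599, -0.2931, 0.1275]
orientation: [-1.778, -2.474, 0.13]
contact_force: [0.7, -0.3, -0.7]
grip_width: 0.0077
gripper_force: 108.0
```

```bash
python3 - <<'E'
from g import *
G=np.array([.4552,-.2939,.0855])
delta(G,M)
E
```

```text
tcp [ 0.4599 -0.2931  0.1275] joints [ 0.9095  0.5131 -0.6491  1.8466  0.4152  1.0334  0.3889] F [ 0.7443 -0.2754 -0.6792] w 0.007652461721331083 t 35.0833
shift [-0.0003  0.0004  0.0423] turn [-0.0182 -0.0294 -0.0032] rows>= 1.0142331912356222 0.004850453157828656
```

Tip is in the well mouth with no contact; I'll lower the rest.

Request:
arm_command --rows '[{"fingers": -1, "x": -0.0003, "y": 0.0004, "z": 0.005, "ax": 0, "ay": 0, "az": 0}, {"fingers": -1, "x": 0, "y": 0, "z": 0.007, "ax": 0, "ay": 0, "az": 0}, {"fingers": -1, "x": 0, "y": 0, "z": 0.007, "ax": 0, "ay": 0, "az": 0}, {"fingers": -1, "x": 0, "y": 0, "z": 0.005, "ax": 0, "ay": 0, "az": 0}, {"fingers": -1, "x": 0, "y": 0, "z": 0.004, "ax": 0, "ay": 0, "az": 0}, {"fingers": -1, "x": 0, "y": 0, "z": 0, "ax": 0, "ay": 0, "az": 0}, {"fingers": -1, "x": 0, "y": 0, "z": 0, "ax": 0, "ay": 0, "az": 0}]'

```text
clock: 35.67
tcp_pos: [0.4565, -0.2935, 0.0992]
orientation: [-1.778, -2.473, 0.131]
contact_force: [-0.4, -0.8, -0.5]
grip_width: 0.0077
gripper_force: 108.0
```

Request:
arm_command --rows '[{"fingers": -1, "x": 0, "y": 0, "z": 0.005, "ax": 0, "ay": 0, "az": 0}, {"fingers": -1, "x": 0, "y": 0, "z": 0.004, "ax": 0, "ay": 0, "az": 0}, {"fingers": -1, "x": 0, "y": 0, "z": 0.003, "ax": 0, "ay": 0, "az": 0}, {"fingers": -1, "x": 0, "y": 0, "z": 0, "ax": 0, "ay": 0, "az": 0}, {"fingers": -1, "x": 0, "y": 0, "z": 0, "ax": 0, "ay": 0, "az": 0}, {"fingers": -1, "x": 0, "y": 0, "z": 0, "ax": 0, "ay": 0, "az": 0}]'

```text
clock: 36.17
tcp_pos: [0.4554, -0.2937, 0.0877]
orientation: [-1.778, -2.474, 0.13]
contact_force: [1.6, 0.3, -1.7]
grip_width: 0.0079
gripper_force: 107.7
```

```bash
python3 - <<'E'
from g import *
G=np.array([.4552,-.2939,.0855])
delta(G,M)
E
```

```text
tcp [ 0.4554 -0.2937  0.0877] joints [ 0.8946  0.5603 -0.6251  1.8814  0.4579  0.9616  0.3549] F [ 1.5781  0.3402 -1.6657] w 0.007939230943722179 t 36.1667
shift [-0.0002  0.0001  0.0022] turn [-0.02   -0.0404  0.0011] rows>= 0.052098200167519336 0.006302321777027542
```

Request:
arm_command --rows '[{"fingers": -1, "x": 0, "y": 0, "z": 0.0015, "ax": 0, "ay": 0, "az": 0}, {"fingers": -1, "x": 0, "y": 0, "z": 0, "ax": 0, "ay": 0, "az": 0}, {"fingers": -1, "x": 0, "y": 0, "z": 0, "ax": 0, "ay": 0, "az": 0}, {"fingers": -1, "x": 0, "y": 0, "z": 0, "ax": 0, "ay": 0, "az": 0}]'

```text
clock: 36.5
tcp_pos: [0.4552, -0.2938, 0.0862]
orientation: [-1.778, -2.474, 0.13]
contact_force: [1.4, 1.0, -0.5]
grip_width: 0.0081
gripper_force: 107.8
```

Request:
arm_command --rows '[{"fingers": -0.4, "x": 0, "y": 0, "z": 0, "ax": 0, "ay": 0, "az": 0}, {"fingers": -0.4, "x": 0, "y": 0, "z": 0, "ax": 0, "ay": 0, "az": 0}, {"fingers": -0.4, "x": 0, "y": 0, "z": 0, "ax": 0, "ay": 0, "az": 0}, {"fingers": 1, "x": 0, "y": 0, "z": 0, "ax": 0, "ay": 0, "az": 0}, {"fingers": 1, "x": 0, "y": 0, "z": 0, "ax": 0, "ay": 0, "az": 0}, {"fingers": 1, "x": 0, "y": 0, "z": 0, "ax": 0, "ay": 0, "az": 0}, {"fingers": 1, "x": 0, "y": 0, "z": 0, "ax": 0, "ay": 0, "az": 0}, {"fingers": 1, "x": 0, "y": 0, "z": 0, "ax": 0, "ay": 0, "az": 0}, {"fingers": 1, "x": 0, "y": 0, "z": 0, "ax": 0, "ay": 0, "az": 0}]'

```text
clock: 37.25
tcp_pos: [0.455, -0.2938, 0.0861]
orientation: [-1.778, -2.474, 0.131]
contact_force: [0.1, -0.5, 0.3]
grip_width: 0.0852
gripper_force: 0.0
```

Request:
arm_command --rows '[{"fingers": 1, "x": 0, "y": 0, "z": -0.01, "ax": 0, "ay": 0, "az": 0}, {"fingers": 1, "x": 0, "y": 0, "z": -0.02, "ax": 0, "ay": 0, "az": 0}, {"fingers": 1, "x": 0, "y": 0, "z": -0.03, "ax": 0, "ay": 0, "az": 0}, {"fingers": 1, "x": 0, "y": 0, "z": -0.03, "ax": 0, "ay": 0, "az": 0}, {"fingers": 1, "x": 0, "y": 0, "z": -0.03, "ax": 0, "ay": 0, "az": 0}, {"fingers": 1, "x": 0, "y": 0, "z": 0, "ax": 0, "ay": 0, "az": 0}, {"fingers": 1, "x": 0, "y": 0, "z": 0, "ax": 0, "ay": 0, "az": 0}, {"fingers": 1, "x": 0, "y": 0, "z": 0, "ax": 0, "ay": 0, "az": 0}, {"fingers": 1, "x": 0, "y": 0, "z": 0, "ax": 0, "ay": 0, "az": 0}]'

```text
clock: 38.0
tcp_pos: [0.469, -0.2918, 0.2043]
orientation: [-1.777, -2.472, 0.131]
contact_force: [1.2, 0.0, -0.4]
grip_width: 0.0853
gripper_force: 0.0
```

```bash
python3 - <<'E'
from g import *
delta(np.zeros(3),M);f=grab('wrist')
h=base+ax*.0615;p=proj(f,[h,base])+[2.7,0];print(p)
for dv in range(-12,14,3): print(' '.join('%.3f'%dep(f,p[0][0]+du,p[0][1]+dv)[2] for du in range(-15,16,3)))
s=grab('side');S=cv2.imread('pics/side.png')[:,:,::-1].astype(int);d=np.abs(S-np.array(s['frame']).astype(int)).sum(2)>90
print(d[270:330,310:365].sum(),d[140:265,310:395].sum())
E
```

```text
tcp [ 0.469  -0.2918  0.2043] joints [ 0.9281  0.4367 -0.6821  1.7604  0.3462  1.1788  0.4451] F [ 1.1804  0.0047 -0.4075] w 0.0853374555316583 t 38.0
shift [ 0.42   -0.3227  0.2576] turn [-0.1228 -0.1085 -0.0051] rows>= 14.124543774244533 0.02290347840194283
[[327.3899 235.7923]
 [327.2997 216.0873]]
0.055 0.055 0.055 0.097 0.101 0.100 0.097 0.083 0.056 0.054 0.055
0.056 0.055 0.054 0.355 0.109 0.111 0.107 0.096 0.056 0.055 0.054
0.055 0.056 0.056 0.113 0.115 0.115 0.113 0.105 0.055 0.056 0.055
0.055 0.055 0.055 0.116 0.117 0.117 0.116 0.113 0.056 0.055 0.054
0.056 0.055 0.056 0.116 0.116 0.117 0.116 0.114 0.055 0.055 0.055
0.055 0.055 0.055 0.117 0.118 0.117 0.116 0.054 0.055 0.055 0.055
0.054 0.056 0.055 0.054 0.117 0.118 0.056 0.055 0.055 0.055 0.054
0.056 0.055 0.054 0.056 0.055 0.055 0.056 0.056 0.056 0.056 0.055
0.056 0.055 0.057 0.054 0.055 0.055 0.055 0.055 0.056 0.055 0.057
69 2953
```

The punch stands in its well with its head at 0.117 m, as at the start, and the gripper is clear.

```bash
python3 -c "
from bench import r
print(r.hand_in())"
```

```text
the job is handed in; nothing more can be done
None
```

The seized pin was driven out, the empty clip's jaw appears to have sprung free (the top view changed only there), and the punch is back in its well; the job was handed in at about 38 s with no verdict returned.

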